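Tip the heavy coin pot into the counting funnel

TASK

One of the three blue pots in the wooden rack holds two heavy silver rounds, the others only light plastic replicas that look the same: lift the pots by their bars to feel which is heavy. Set the heavy pot down upright on the felt mat, let go and take it again by its flat sides, tip both rounds into the grey counting funnel (tip pots nowhere but over the funnel) and stand it upright on the mat again. Leave the light pots standing in their own bays with their replicas in them, and the loupe, cup and coin tubes undisturbed.

Things in the scene. Friction and masses are not known exactly. Their poses are not given: they have to be found in the camera images.
- pot_a: One of three identical opaque blue pots, origin at the centre of its underside, z up. The +-y sides are flat and parallel, 58 mm apart outside; the +-x ends flare from 50 mm long at the foot to 88 mm at the open rim, 60 mm up; walls and floor 4 mm. A straight bar (12 mm wide, 10 mm tall, its centre 84 mm up) runs along y across the top, on posts 14 mm wide standing on the flat sides
- pot_b: Like pot_a. A bare pot weighs 144 to 176 g. Each pot holds two silver-coloured discs, 40 mm across and 7 mm thick: either silver rounds of 90 g each (324 to 356 g in all) or plastic replicas of 15 g each (174 to 206 g in all); which pot holds the silver changes every time
- pot_c: Like pot_a. The bar is 50 mm long between its posts, with 19 mm open between rim and bar. The discs are slippery: they slide out over a flared x end once the pot is tipped about its y axis to some 105 to 115 degrees from upright
- rack: Dark wooden rack, fixed, 112 mm (its x) by 240 mm (its y), origin at the centre of its underside. Three bays at y = -74, 0 and +74 mm, floor 6 mm up, each holds one pot with the axes parallel to the rack's; dividers 4 mm thick and 28 mm high, front and back edges 18 mm high. Neighbouring pots stand 16 mm apart, so that only their bars can be gripped here
- mat: Grey felt mat, fixed, 160 mm (its x) by 200 mm (its y), 4 mm thick, origin at the centre of its underside
- stand: Round steel stand of the counting funnel, fixed, 120 mm across, origin at the centre of its underside
- pan (a joint): How far the grey counting funnel has sunk on its spring under its load, in metres: about 0.0005 empty, then 0.0147 more for each silver round and 0.0025 for each plastic replica; both silver rounds give about 0.030
- funnel_mouth (a point): Centre of the funnel's mouth in the plane of its rim: an open round funnel 176 mm across outside at the rim, 60 mm deep, with a closed bottom 80 mm across; its rim is 122 mm above the shelf when empty, and sinks with the load
- loupe: Black loupe standing upright, 38 mm across, 36 mm high, origin at the centre of its underside; to be left alone
- cup: White enamel sorting cup, 72 mm across the rim, 65 mm high, origin at the centre of its underside; to be left alone
- tube_a: Clear coin tube with white cap standing upright, 47 mm across, 88 mm high, origin at the centre of its underside; to be left alone
- tube_b: Clear coin tube with white cap standing upright, 47 mm across, 88 mm high, origin at the centre of its underside; to be left alone
- tube_c: Clear coin tube with white cap standing upright, 47 mm across, 88 mm high, origin at the centre of its underside; to be left alone
There are look-alikes about, which are no part of the job. What is shaped like the pot_a but purple is not meant. What is shaped like the stand but pink is not meant.

How it is judged:
By the outcome, as a careful person would: the job done as asked, in the order asked, and still so for the second after the job is handed in, with the robot touching nothing.
It also fails if it takes over 67 s, if anything falls off the work surface, if the arm or the gripper's body presses on something with over 40 N, if the wrist force passes 120 N, or if a joint passes its speed limit or range.

ROBOT

A 6-joint arm with a two-finger parallel gripper is mounted at the origin on the work surface. World frame = base frame: x ahead of the robot, y to its left, z up, the work surface at z = 0. Lengths are in m, angles in degrees, forces in N, time in s.
With the tool pointing down it reaches from about 0.25 to 0.725 m from the base axis. Payload 9.7 kg.
Tool frame: the origin (TCP) lies between the finger pads; the fingertips stand 11 mm ahead of it and the grasp point (between the pads) lies 8 mm behind it; z points along the fingers, x is the direction in which the jaws open and shut, and the axes are right-handed (so a half turn about z gives the same grasp; the last joint's range is limited). The gripper opens to 85 mm and grips with 20 to 120 N. Pads are 22 mm wide; open, the fingers measure 114 mm over their backs; the gripper's body (76 mm by 85 mm) begins 54 mm behind the grasp point. The pads swing forward as they close: fully open they stand 13 mm farther back than shut.
Start: joints at [-66.463, 4.979, 10.078, 95.1, 0, 90], TCP at [0.22, -0.504, 0.242] pointing down, gripper open.
Joint ranges: [-179.16, 179.16], [-48.56, 103.87], [-65.8, 70.77], [-126.05, 130.52], [-82.76, 87.17], [-180, 180]. Speed limits (degrees/s): [127.2, 127.2, 147.25, 180, 180, 180].

INTERFACE

Orientations are given as [roll, pitch, yaw] about the fixed x, y, z axes, in that order (R = Rz(yaw) Ry(pitch) Rx(roll)).
In Python, from workcell import get_obs, camera, job_done gives the robot as it stands.
- The arm moves only by the tool arm_command, never from a script. Its argument "increments" is a list of rows, each a list of 2 entries, a list of its own where there are three numbers: the shift along the tool's x, y, z in units of 25 mm (1.0 is 25 mm), then the turn about the tool's z in units of 6 degrees (1.0 is 6 degrees). In form: [[[dx, dy, dz], roll], ...]. A call has 1 to 5 rows; each row is the pose to reach, as a shift and turn from the pose measured when the call began, along the tool's axes at that moment; what a row does not reach only later rows make up. A row lasts 1/10 s, in which the tool goes at most 50 mm and 8.59 degrees, less where a joint would pass 70% of its speed; a pose out of reach is approached as far as the arm can. A call with a gripper value outside its range is refused whole. "claw" is the closure, from -1 (fully open) to 1 (shut), so that 0 is half open, set as the call begins (left out, the last holds). The fingers move at their own pace and stop on an object; "force" is the grip in N (left out, the last holds). Time passes only in rows, so rows that repeat a pose let the fingers close. It gives the time, the measured TCP pose, the force and the opening at its end, in the units of the state.
- get_obs(): the state, without advancing time (a new reading comes with each control period).
- camera(name): name is "side" or "top" or "wrist"; returns a dict with "frame" (400x640x3 uint8, red, green, blue), "range_z" (400x640 float32, m along the optical axis (not along the pixel's ray), 0 where there is no reading), "K" (3x3 intrinsics, pixels), "k1" (the pictures are not rectified: a ray, as slopes to the right and down, at radius r is drawn at 1 + k1 r^2 times it, then the intrinsics apply), "R" (3x3) and "t" (3): a world point X has camera coordinates R X + t; the wrist camera has in their place "hand_eye" (4x4, takes a point from camera to tool coordinates, whose origin is the TCP and whose axes are the tool frame's). Camera axes: x right, y down, z forward; pixel columns grow to the right and rows downward; lengths in m; the calibration is good to about 2 mm. A picture is of the moment at which its call begins: read the wrist's pose just before it.
- job_done(): hands the job in, once; it reports no verdict.
The state is a dict: "time": time; "q": joint angles; "qd": joint speeds; "joint_efforts": joint torques, N m; "ee_pos": TCP position; "tcp_rot": TCP orientation; "wrist_force": force on the tool from outside, world axes, zero at the start; "torque": the same for the moment, N m; "opening": finger opening in m.
Only numpy, scipy, OpenCV 4.12 (cv2) and the standard library are available. Lean on these libraries where they do the work, as an engineer would, in place of code of your own. Each camera call takes 0.05 s, during which the arm holds its last target.

## Working session

There is one attempt and no reset: what is moved stays moved. The work goes in short steps, Python scripts to look and compute and a tool call to move; the robot and the scene stay as the last step left them, time stands still between calls to the robot, and variables do not carry over. Pictures are saved under pics/ and viewed, and the job is handed in when it is done.

Besides the shell and the picture viewer there is one more tool, called after ">>>" as name([rows], argument=value, ...), one row to a line, values as JSON. arm_command: Moves the arm, as the interface text tells. Its arguments: {"type":"object","properties":{"increments":{"type":"array"},"claw":{"type":"number"},"force":{"type":"number"}},"required":["increments"]}

```bash
mkdir -p pics; ls; python3 - <<'E'
from workcell import get_obs, camera
import cv2, numpy as np
o=get_obs(); print(o)
for n in ["side","top","wrist"]:
    c=camera(n); cv2.imwrite(f"pics/{n}0.png",c["frame"][:,:,::-1]); np.savez(f"pics/{n}0.npz",**c)
    print(n,c["K"],c["k1"],c.get("R"),c.get("t"),c.get("hand_eye"))
E
```

```text
pics
{'time': 0.0, 'q': array([-6.64631459e+01,  5.01329379e+00,  1.00362471e+01,  9.50988216e+01,
        2.21115734e-04,  9.00005723e+01]), 'qd': array([-0.0102585 , -0.02913851, -0.05374603, -0.00952376, -0.00997563,
       -0.07493056]), 'joint_efforts': array([-1.51872533e-03, -5.20391607e+01,  4.64795423e+01,  1.65160076e-02,
       -1.60115428e-04, -3.38986251e-05]), 'ee_pos': array([ 0.21955918, -0.50406199,  0.24157806]), 'tcp_rot': array([-1.79999780e+02,  7.58682398e-02, -6.64637182e+01]), 'wrist_force': array([0.39936728, 0.06022855, 0.58841193]), 'torque': array([0.04466394, 0.00310957, 0.02103229]), 'opening': 0.08513110969190234}
side [[415.95223672   0.         322.30711386]
 [  0.         415.95223672 198.75212872]
 [  0.           0.           1.        ]] 0.011402627634808767 [[-0.99836256 -0.05622962  0.01050821]
 [-0.0480174   0.72394566 -0.68818385]
 [ 0.03108894 -0.68756157 -0.72546024]] [0.5013376  0.0952726  1.06626572] None
top [[443.96297526   0.         319.38302013]
 [  0.         443.96297526 197.91634589]
 [  0.           0.           1.        ]] -0.03464812220075871 [[-0.00185555 -0.99991224 -0.01311764]
 [-0.98229667  0.00427978 -0.18728305]
 [ 0.18732275  0.0125379  -0.9822184 ]] [0.01056884 0.52283364 1.04062203] None
wrist [[288.40271511   0.         318.86063882]
 [  0.         288.40271511 197.37630011]
 [  0.           0.           1.        ]] 0.009811067802404917 None None [[ 9.99999860e-01 -1.02784931e-04 -5.19225494e-04  5.36131266e-04]
 [ 2.51329245e-04  9.55530795e-01  2.94891227e-01 -7.49765105e-02]
 [ 4.65825574e-04 -2.94891316e-01  9.55530687e-01 -1.31433659e-01]
 [ 0.00000000e+00  0.00000000e+00  0.00000000e+00  1.00000000e+00]]
```

View pics/top0.png

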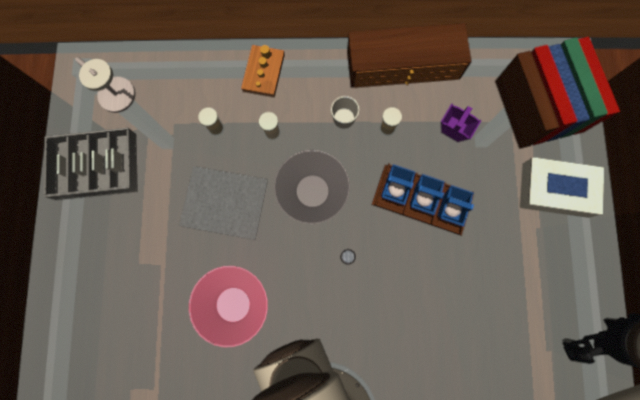

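View pics/side0.png

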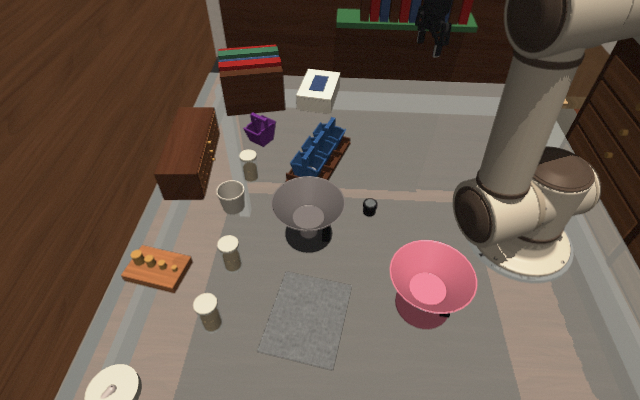

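View pics/wrist0.png

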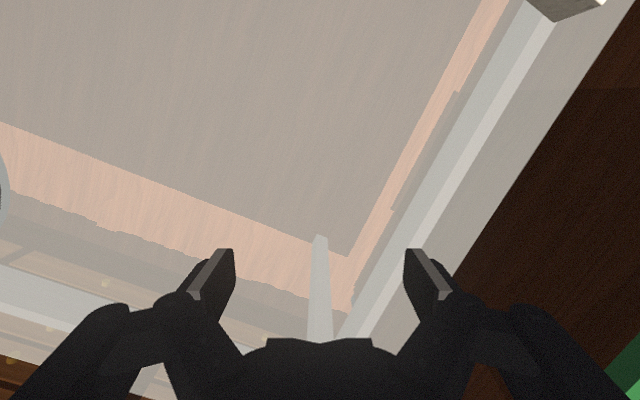

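```bash
cat > h.py <<'E'
import numpy as np, cv2
from scipy.spatial.transform import Rotation as Ro
def rays(c,uv):
    uv=np.atleast_2d(np.asarray(uv,float)); K=c["K"]
    d=(uv-[K[0,2],K[1,2]])/[K[0,0],K[1,1]]; s=d.copy()
    for _ in range(20): s=d/(1+float(c["k1"])*(s**2).sum(1,keepdims=True))
    return np.c_[s,np.ones(len(s))]
def ext(c,o=None):
    if "R" in c and c["R"].shape==(3,3): return c["R"].T, -c["R"].T@c["t"]
    Rt=Ro.from_euler('xyz',o["tcp_rot"],degrees=True).as_matrix(); H=c["hand_eye"]
    return Rt@H[:3,:3], Rt@H[:3,3]+o["ee_pos"]
def onplane(c,uv,z,o=None):
    A,C=ext(c,o); d=rays(c,uv)@A.T
    return C+d*((z-C[2])/d[:,2])[:,None]
def cloud(c,mask,o=None):
    v,u=np.nonzero(mask&(c["range_z"]>0)); r=rays(c,np.c_[u,v])*c["range_z"][v,u][:,None]
    A,C=ext(c,o); return r@A.T+C
E
python3 - <<'E'
from h import *
c=dict(np.load("pics/top0.npz")); s=dict(np.load("pics/side0.npz"))
for n,c in (("top",c),("side",s)):
    hsv=cv2.cvtColor(c["frame"],cv2.COLOR_RGB2HSV); H,S,V=cv2.split(hsv)
    m=(H>95)&(H<118)&(S>110)&(V>40)
    if n=="top": m[:, 490:]=0
    else: m[:, :280]=0; m[:,360:]=0; m[:100]=0
    P=cloud(c,m)
    print(n,"blue",len(P),P.mean(0),np.percentile(P[:,2],[1,50,99]))
    # bars : highest
    top=P[P[:,2]>0.082]; 
    if len(top)>10:
        from scipy.cluster.vq import kmeans2
        k,l=kmeans2(top[:,:2],3,minit='++',seed=1)
        for i in range(3):
            q=top[l==i]; r=cv2.minAreaRect(q[:,:2].astype(np.float32)*1000); print(k[i],np.median(q[:,2]),len(q),r)
c=dict(np.load("pics/top0.npz"))
# rack by color, mat, funnel
P=cloud(c,np.ones((400,640),bool)).reshape(-1,3)
def at(u,v): 
    m=np.zeros((400,640),bool); m[v-1:v+2,u-1:u+2]=1; return cloud(c,m).mean(0)
for nm,u,v in [("matc",223,201),("funneltcentre",312,191),("loupe",348,257),("cup",344,110),("t1",208,117),("t2",268,121),("t3",392,117),("purple",460,122),("pink",233,305)]: print(nm,at(u,v))
hsv=cv2.cvtColor(c["frame"],cv2.COLOR_RGB2HSV)
np.save("pics/hsv.npy",hsv)
# funnel rim via depth
m=np.zeros((400,640),bool); m[140:235,265:360]=1
Q=cloud(c,m); r=Q[(Q[:,2]>0.112)&(Q[:,2]<0.132)]
print("rim",len(r)); print(cv2.minEnclosingCircle((r[:,:2]*1000).astype(np.float32)), np.median(r[:,2]))
for (u,v) in [(190,167),(267,175),(256,238),(181,228)]: print(onplane(c,[u,v],0.004))
E
```

```text
top blue 2050 [ 0.53057988 -0.25919506  0.05626274] [0.00548466 0.05812772 0.09826578]
[ 0.55425735 -0.18293237] 0.09548742999931015 144 ((555.1072998046875, -183.72633361816406), (57.581626892089844, 14.203953742980957), 69.86830139160156)
[ 0.50143137 -0.32197176] 0.09506863690075407 155 ((502.28668212890625, -322.349853515625), (58.577552795410156, 14.405549049377441), 69.9764633178711)
[ 0.52964094 -0.25330794] 0.09489453035995599 147 ((529.7945556640625, -254.38519287109375), (58.11121368408203, 13.979085922241211), 70.40673828125)
side blue 1570 [ 0.53082297 -0.24249129  0.05743468] [0.01954223 0.05657854 0.09531744]
[ 0.5014297  -0.31517517] 0.09235141109935957 74 ((501.6924743652344, -316.64337158203125), (73.12495422363281, 13.319449424743652), 71.94795989990234)
[ 0.55259428 -0.18012137] 0.09269019187332594 98 ((552.9284057617188, -182.46707153320312), (59.98722839355469, 14.618559837341309), 71.03968048095703)
[ 0.5289636  -0.24822261] 0.09286516939428141 82 ((529.2160034179688, -252.18118286132812), (59.077396392822266, 14.627618789672852), 71.91128540039062)
matc [0.5242197  0.25664264 0.00580261]
funneltcentre [0.53659461 0.02657729 0.06730873]
loupe [ 0.3792577  -0.0599519   0.03678284]
cup [ 0.76945148 -0.05644512  0.00413931]
t1 [0.72023204 0.28322345 0.08772572]
t2 [0.70815902 0.13422219 0.08849369]
t3 [ 0.71694889 -0.17008442  0.08739563]
purple [ 0.70228454 -0.33531937  0.09038452]
pink [0.26727399 0.20970314 0.067533  ]
rim 1144
((538.4049682617188, 26.1472225189209), 87.57514190673828) 0.11862874635965004
[[0.61523739 0.34744022 0.004     ]]
[[0.59256546 0.14513835 0.004     ]]
[[0.42925894 0.16968178 0.004     ]]
[[0.4550865  0.36207833 0.004     ]]
```

```bash
python3 - <<'E'
import cv2
i=cv2.imread("pics/top0.png"); cv2.imwrite("pics/crop1.png",cv2.resize(i[90:250,340:500],None,fx=4,fy=3.7,interpolation=cv2.INTER_CUBIC))
E
```

```text
(no output)
```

View pics/crop1.png

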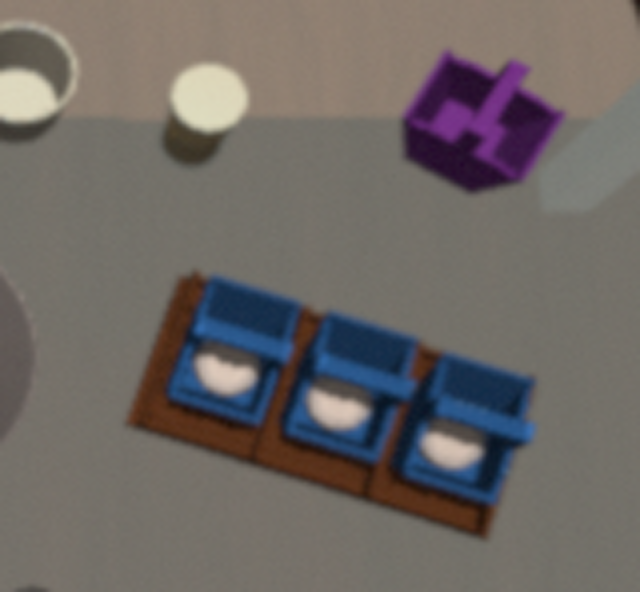

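>>> arm_command([
  [[2, 0, 0], 0],
  [[4, 0, 0], 0],
  [[6, 0, 0], 0],
  [[8, 0, 0], 0],
  [[10, 0, 0], 0],
])

```text
time: 0.65
ee_pos: [0.3045, -0.699, 0.243]
tcp_rot: [-180.0, 0.1, -66.5]
wrist_force: [0.7, -0.7, 0.7]
opening: 0.0854
```

>>> arm_command([
  [[2, 0, 0], 0],
  [[4, 0, 0], 0],
  [[6, 0, 0], 0],
  [[8, 0, 0], 0],
])

```text
time: 1.05
ee_pos: [0.3322, -0.7627, 0.1976]
tcp_rot: [-180.0, -2.6, -66.5]
wrist_force: [0.8, 0.1, 0.4]
opening: 0.0853
```

```bash
python3 -c "
from workcell import get_obs
print(get_obs())"
```

```text
{'time': 1.05, 'q': array([-6.64614263e+01,  5.22576924e+01,  7.06963204e+01,  1.05841423e+02,
        1.10459248e-03,  9.00011772e+01]), 'qd': array([ 4.74065512e-02,  6.03888332e+00,  9.85977246e-01, -9.77116225e+00,
        8.85935980e-03,  4.76634146e-02]), 'joint_efforts': array([ 7.16650047e-04, -9.08319354e+01,  4.20315921e+01, -2.50358004e-01,
        1.64383493e-07, -2.70707723e-07]), 'ee_pos': array([ 0.33224033, -0.76268264,  0.19761487]), 'tcp_rot': array([-179.99884201,   -2.59720523,  -66.46260472]), 'wrist_force': array([0.75065668, 0.11286451, 0.37969965]), 'torque': array([ 0.08485169, -0.00382857, -0.05897747]), 'opening': 0.08530668124981619}
```

>>> arm_command([
  [[40, 0, 0], 0],
  [[40, 0, 0], 0],
])

```text
time: 1.25
ee_pos: [0.3464, -0.7952, 0.1726]
tcp_rot: [-180.0, -5.5, -66.5]
wrist_force: [-0.8, 0.2, 0.5]
opening: 0.0856
```

```bash
python3 -c "
from workcell import get_obs
o=get_obs();print(o['q'],o['qd'],o['ee_pos'],o['tcp_rot'])"
```

```text
[-6.64633377e+01  5.41498233e+01  7.07636489e+01  1.01118411e+02
  3.39636133e-03  9.00022513e+01] [  0.05919035  11.5058463   -0.08245203 -16.50202186   0.10501398
  -0.06017024] [ 0.34639549 -0.79522243  0.17258963] [-179.99638704   -5.49541469  -66.46559942]
```

>>> arm_command([
  [[-2, 0, -1], 0],
  [[-4, 0, -2], 0],
  [[-6, 0, -3], 0],
  [[-8, 0, -4], 0],
  [[-10, 0, -5], 0],
])

```text
time: 1.75
ee_pos: [0.2682, -0.6159, 0.2508]
tcp_rot: [180.0, -5.8, -66.5]
wrist_force: [-0.6, -0.6, 0.4]
opening: 0.0855
```

```bash
cat > st.py <<'E'
from workcell import get_obs
import numpy as np, json
o=get_obs()
r=np.hypot(*o['ee_pos'][:2])
print('t',round(o['time'],2),'q',np.round(o['q'],2),'qd',np.round(o['qd'],1),'p',np.round(o['ee_pos'],4),'r',round(r,4),'rot',np.round(o['tcp_rot'],2),'F',np.round(o['wrist_force'],2),'T',np.round(o['torque'],2),'op',round(o['opening'],4))
open('log.txt','a').write(json.dumps([list(o['q']),list(o['qd']),list(o['ee_pos']),list(o['tcp_rot'])])+"\n")
E
python3 st.py
```

```text
t 1.75 q [-66.46  16.63  24.24  91.83  -0.    90.  ] qd [  0.1 -68.5 -66.2   0.8  -0.2  -0.1] p [ 0.2682 -0.6159  0.2508] r 0.6718 rot [180.    -5.78 -66.46] F [-0.55 -0.59  0.4 ] T [0.06 0.04 0.03] op 0.0855
```

>>> arm_command([
  [[-2, 0, 0], 0],
  [[-4, 0, 0], 0],
  [[-6, 0, 0], 0],
  [[-8, 0, 0], 0],
  [[-10, 0, 0], 0],
])

```text
time: 2.25
ee_pos: [0.1689, -0.3878, 0.2275]
tcp_rot: [-180.0, -6.1, -66.5]
wrist_force: [-0.8, 0.5, 0.4]
opening: 0.0852
```

```bash
python3 st.py
```

```text
t 2.25 q [-66.46 -18.66 -13.18  89.38   0.    90.  ] qd [  0.  -68.8 -58.8   9.2   0.1  -0. ] p [ 0.1689 -0.3878  0.2275] r 0.423 rot [-180.     -6.09  -66.46] F [-0.85  0.53  0.4 ] T [ 0.11  0.07 -0.01] op 0.0852
```

>>> arm_command([
  [[-2, 0, 0], 0],
  [[-4, 0, 0], 0],
  [[-6, 0, 0], 0],
  [[-8, 0, 0], 0],
  [[-10, 0, 0], 0],
])

```text
time: 2.75
ee_pos: [0.0795, -0.1824, 0.2096]
tcp_rot: [-180.0, -4.0, -66.5]
wrist_force: [0.5, -0.3, -0.0]
opening: 0.0851
```

```bash
python3 st.py
```

```text
t 2.75 q [-66.46 -48.58 -31.26 103.28   0.    90.  ] qd [-0.1 -0.1  5.  30.6 -0.1  0. ] p [ 0.0795 -0.1824  0.2096] r 0.199 rot [-180.     -4.04  -66.46] F [ 0.54 -0.34 -0.04] T [0.04 0.02 0.04] op 0.0851
```

>>> arm_command([
  [[-40, 0, 0], 0],
  [[-40, 0, 0], 0],
])

```text
time: 2.95
ee_pos: [0.0676, -0.1551, 0.2337]
tcp_rot: [-180.0, -1.4, -66.5]
wrist_force: [0.3, -0.7, 0.1]
opening: 0.0854
```

```bash
python3 st.py
```

```text
t 2.95 q [-66.46 -48.57 -28.26 108.92   0.    90.  ] qd [ 0.1  0.1 17.8 21.8 -0.   0. ] p [ 0.0676 -0.1551  0.2337] r 0.1692 rot [-180.     -1.38  -66.46] F [ 0.32 -0.66  0.13] T [0.04 0.01 0.  ] op 0.0854
```

>>> arm_command([
  [[-4, 0, 0], 0],
])

```text
time: 3.05
ee_pos: [0.0596, -0.1368, 0.2476]
tcp_rot: [180.0, 0.4, -66.5]
wrist_force: [0.2, -0.3, -0.8]
opening: 0.0852
```

```bash
python3 st.py; cat > kin.py <<'E'
import numpy as np
D=[([5.01329,10.03625,95.09882],.5498,.24158),([52.257692,70.69632,105.841423],np.hypot(.33224,.762683),.197615),([54.14982,70.76365,101.118411],np.hypot(.346395,.795222),.172590)]
E
python3 - <<'E'
import json,numpy as np
from scipy.optimize import least_squares
from kin import D
X=list(D)
for l in open('log.txt'):
    q,qd,p,r=json.loads(l); X.append((q[1:4],np.hypot(p[0],p[1]),p[2]))
def f(x,q):
    r0,h,L1,a,L2,b,L3=x; q=np.radians(q)
    f1=q[0]+a; f2=q[0]-q[1]+b; p=q[0]-q[1]+q[2]
    return r0+L1*np.sin(f1)+L2*np.cos(f2)+L3*np.cos(p), h+L1*np.cos(f1)-L2*np.sin(f2)-L3*np.sin(p)
def res(x): return np.ravel([np.array(f(x,q))-(r,z) for q,r,z in X])
s=least_squares(res,[0,.2,.4,0,.4,0,.25]); print(s.x,res(s.x).round(4))
E
```

```text
t 3.05 q [-66.46 -48.57 -26.55 112.45  -0.    90.  ] qd [ 0.1 -0.  16.6 37.4  0.  -0.1] p [ 0.0596 -0.1368  0.2476] r 0.1493 rot [180.     0.44 -66.46] F [ 0.17 -0.3  -0.85] T [0.   0.01 0.02] op 0.0852
[ 9.84630577e-07  1.60035774e-01  4.20099450e-01 -9.04323491e-08
  5.20048689e-01 -6.94561852e-02  4.18325733e-01] [ 0. -0. -0. -0.  0. -0. -0.  0. -0.  0.  0.  0.  0. -0. -0. -0.]
```

```bash
cat > go.py <<'E'
import sys; from workcell import get_obs
from h import *
o=get_obs(); R=Ro.from_euler('xyz',o["tcp_rot"],degrees=True).as_matrix()
t=np.array([float(a) for a in sys.argv[1:4]]); d=R.T@(t-o["ee_pos"])
print('p',np.round(o["ee_pos"],4),'rot',np.round(o["tcp_rot"],2),'dist',round(float(np.linalg.norm(d)),4),'units',np.round(d/.025,2))
if len(sys.argv)>4:
    dy=(float(sys.argv[4])-o["tcp_rot"][2]+180)%360-180; print('roll units',round(-dy/6,2),'or',round(-((dy+180+180)%360-180)/6,2),'q6',o['q'][5])
E
python3 go.py 0.5015 -0.322 0.18 -20.5
```

```text
p [ 0.0596 -0.1368  0.2476] rot [180.     0.44 -66.46] dist 0.4839 units [ 13.87 -13.25   2.6 ]
roll units -7.66 or 22.34 q6 89.9992542825151
```

>>> arm_command([
  [[1.4, -1.3, 0.2], -0.8],
  [[2.8, -2.6, 0.4], -1.6],
  [[4.2, -3.9, 0.6], -2.4],
  [[5.6, -5.2, 0.8], -3.2],
  [[7, -6.5, 1], -4],
])

```text
time: 3.55
ee_pos: [0.2808, -0.2326, 0.2228]
tcp_rot: [-179.8, 0.1, -42.2]
wrist_force: [-0.8, -0.6, 0.6]
opening: 0.0855
```

```bash
python3 go.py 0.5015 -0.322 0.16 -20.5
```

```text
p [ 0.2808 -0.2326  0.2228] rot [-1.7981e+02  7.0000e-02 -4.2200e+01] dist 0.2463 units [ 8.95 -3.27  2.51]
roll units -3.62 or 26.38 q6 92.41745219244922
```

>>> arm_command([
  [[1.8, -0.7, 0.5], -0.8],
  [[3.6, -1.4, 1], -1.6],
  [[5.4, -2, 1.5], -2.4],
  [[7.2, -2.6, 2], -3.2],
  [[8.95, -3.27, 2.5], -3.62],
])

```text
time: 4.05
ee_pos: [0.5039, -0.3231, 0.162]
tcp_rot: [-179.9, -0.3, -20.3]
wrist_force: [-0.1, -0.2, 0.2]
opening: 0.0855
```

>>> arm_command([
  [[0, 0, 0], 0],
])

```text
time: 4.15
ee_pos: [0.507, -0.3238, 0.1579]
tcp_rot: [-179.8, -0.1, -20.1]
wrist_force: [-1.7, 1.4, -0.8]
opening: 0.0853
```

```bash
python3 - <<'E'
from workcell import get_obs,camera
from h import *
o=get_obs(); c=camera("wrist"); cv2.imwrite("pics/w1.png",c["frame"][:,:,::-1]); print(o['ee_pos'],o['tcp_rot'])
hsv=cv2.cvtColor(c["frame"],cv2.COLOR_RGB2HSV); H,S,V=cv2.split(hsv)
m=(H>95)&(H<118)&(S>110)&(V>40)
P=cloud(c,m,o); top=P[(P[:,2]>.085)&(P[:,2]<.105)]
n,l=cv2.connectedComponents(((m)).astype(np.uint8)); print(len(top))
from scipy.cluster.vq import kmeans2
k,l=kmeans2(top[:,:2],3,minit='++',seed=1)
for i in range(3):
    q=top[l==i]; print(k[i],np.median(q[:,2]),len(q),cv2.minAreaRect(q[:,:2].astype(np.float32)*1000))
F=[];E=[]
for i in range(4):
    camera("top"); o=get_obs(); F.append(o['wrist_force']);E.append(o['joint_efforts'])
print(np.round(F,2),np.round(E,3)[:,1:4])
E
python3 go.py 0.5015 -0.322 0.16 -20.5
```

```text
[ 0.50700952 -0.32384925  0.15794575] [-1.79815420e+02 -1.33689163e-01 -2.01441776e+01]
3662
[ 0.54263464 -0.21649973] 0.09480870038877165 1171 ((541.9312133789062, -218.4805145263672), (48.72822189331055, 13.560964584350586), 70.98933410644531)
[ 0.50159314 -0.32285005] 0.09475583238839272 1263 ((500.7846984863281, -324.8316345214844), (57.572837829589844, 13.26601791381836), 70.09581756591797)
[ 0.52671366 -0.26229673] 0.09479754115502051 1228 ((526.4298706054688, -262.18695068359375), (44.013092041015625, 13.209753036499023), 70.65138244628906)
[[ 0.63 -0.27  0.61]
 [ 0.3   0.21  0.71]
 [-0.07  0.6  -0.57]
 [-0.29 -1.03 -0.57]] [[-53.392  46.384  -0.661]
 [-54.507  46.535  -0.408]
 [-55.543  46.689  -0.259]
 [-56.451  46.836  -0.178]]
p [ 0.5034 -0.3231  0.1648] rot [-179.92   -0.52  -20.33] dist 0.0052 units [-0.09 -0.01  0.19]
roll units 0.03 or -29.97 q6 77.54732344451364
```

View pics/w1.png

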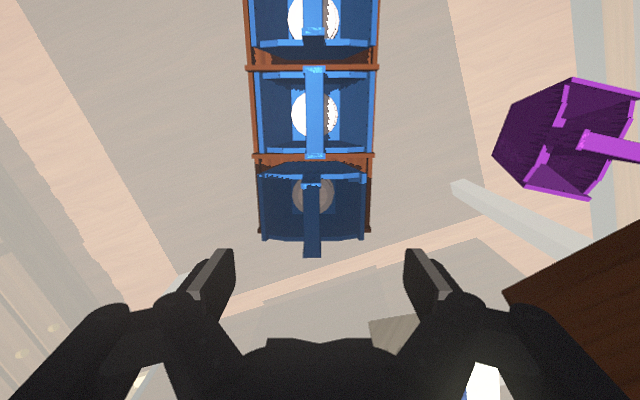

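```bash
python3 go.py 0.5013 -0.3227 0.084 -20
```

```text
p [ 0.5034 -0.3231  0.1648] rot [-179.92   -0.52  -20.33] dist 0.0808 units [-0.11  0.02  3.23]
roll units -0.05 or 29.95 q6 77.54732344451364
```

>>> arm_command([
  [[-0.1, 0, 1.1], 0],
  [[-0.1, 0, 2.2], 0],
  [[-0.1, 0, 3.2], 0],
  [[-0.1, 0, 3.2], 0],
])

```text
time: 4.8
ee_pos: [0.4997, -0.3214, 0.0835]
tcp_rot: [-179.9, -0.4, -20.4]
wrist_force: [-0.5, 0.3, -0.6]
opening: 0.0857
```

>>> arm_command([
  [[0, 0, 0], 0],
  [[0, 0, 0], 0],
  [[0, 0, 0], 0],
  [[0, 0, 0], 0],
  [[0, 0, 0], 0],
], claw=1, force=40)

```text
time: 5.3
ee_pos: [0.5, -0.3216, 0.0841]
tcp_rot: [-179.9, -0.4, -20.4]
wrist_force: [0.3, -0.9, -0.0]
opening: 0.0126
```

```bash
python3 st.py
```

```text
t 5.3 q [-32.84  10.46  -1.34  77.78   0.19  77.53] qd [ 0.1  0.3 -0.1 -0.2  0.  -0.1] p [ 0.5    -0.3216  0.0841] r 0.5945 rot [-179.9    -0.45  -20.37] F [ 0.34 -0.93 -0.03] T [-0.03 -0.13 -0.01] op 0.0126
```

>>> arm_command([
  [[0, 0, -0.4], 0],
  [[0, 0, -0.8], 0],
  [[0, 0, -0.8], 0],
])

```text
time: 5.6
ee_pos: [0.5006, -0.322, 0.1062]
tcp_rot: [-179.9, -0.6, -20.4]
wrist_force: [0.8, 0.4, -1.6]
opening: 0.011
```

```bash
cat > weigh.py <<'E'
from workcell import get_obs,camera
import numpy as np
F=[];T=[];E=[]
for i in range(9):
    camera("top"); o=get_obs(); F.append(o['wrist_force']);T.append(o['torque']);E.append(o['joint_efforts'])
F=np.array(F); print(F.mean(0).round(2),F.std(0).round(2),np.mean(T,0).round(3)); print(np.round(F[:,2],2),np.round(E,2)[:,1]); print(o['ee_pos'],o['opening'],o['time'])
E
python3 weigh.py
```

```text
[-0.45 -0.32 -2.07] [0.27 0.4  0.43] [ 0.001  0.012 -0.005]
[-1.65 -2.44 -2.31 -1.28 -2.68 -2.09 -1.81 -2.5  -1.88] [-59.96 -60.14 -59.99 -59.8  -59.63 -59.5  -59.4  -59.34 -59.3 ]
[ 0.49972098 -0.32148115  0.10378527] 0.010881446948278556 6.05
```

>>> arm_command([
  [[0, 0, 0.4], 0],
  [[0, 0, 0.78], 0],
  [[0, 0, 0.8], 0],
  [[0, 0, 0.8], 0],
])

```text
time: 6.45
ee_pos: [0.4997, -0.3214, 0.0831]
tcp_rot: [-179.9, -0.4, -20.4]
wrist_force: [0.6, 0.1, -1.4]
opening: 0.0106
```

>>> arm_command([
  [[0, 0, 0], 0],
  [[0, 0, 0], 0],
  [[0, 0, 0], 0],
], claw=-0.1)

```text
time: 6.75
ee_pos: [0.4997, -0.3213, 0.083]
tcp_rot: [-179.9, -0.4, -20.4]
wrist_force: [0.2, -0.0, 0.1]
opening: 0.0468
```

```bash
python3 st.py; python3 go.py 0.5277 -0.2535 0.125 -20.2
```

```text
t 6.75 q [-32.84  10.49  -1.43  77.74   0.19  77.53] qd [ 0.   0.   0.2 -0.1  0.   0.1] p [ 0.4997 -0.3213  0.083 ] r 0.5941 rot [-179.88   -0.38  -20.37] F [ 0.17 -0.03  0.06] T [ 0.02 -0.03  0.02] op 0.0468
p [ 0.4997 -0.3213  0.083 ] rot [-179.88   -0.38  -20.37] dist 0.0846 units [ 0.12 -2.94 -1.67]
roll units -0.03 or 29.97 q6 77.53204720453668
```

>>> arm_command([
  [[0, 0, -1.6], 0],
  [[0, -1.5, -1.7], 0],
  [[0.1, -2.9, -1.7], 0],
  [[0.1, -2.95, -1.7], 0],
  [[0.1, -2.95, -0.8], 0],
])

```text
time: 7.25
ee_pos: [0.5293, -0.253, 0.1059]
tcp_rot: [-179.9, -0.7, -20.3]
wrist_force: [0.3, -0.5, -0.3]
opening: 0.047
```

```bash
python3 go.py 0.527 -0.2533 0.084 -20.2
```

```text
p [ 0.5293 -0.253   0.1059] rot [-179.92   -0.67  -20.26] dist 0.022 units [-0.09  0.05  0.87]
roll units -0.01 or 29.99 q6 84.65332639782092
```

>>> arm_command([
  [[-0.05, 0, 0.87], 0],
  [[-0.05, 0, 0.87], 0],
])

```text
time: 7.45
ee_pos: [0.5269, -0.2521, 0.0814]
tcp_rot: [-179.9, -0.4, -20.3]
wrist_force: [-0.4, 0.1, 0.3]
opening: 0.0468
```

>>> arm_command([
  [[0, 0, 0], 0],
  [[0, 0, 0], 0],
  [[0, 0, 0], 0],
  [[0, 0, 0], 0],
], claw=1)

```text
time: 7.85
ee_pos: [0.5274, -0.2525, 0.0823]
tcp_rot: [-179.9, -0.5, -20.3]
wrist_force: [1.4, -0.1, 1.5]
opening: 0.0111
```

>>> arm_command([
  [[0, 0, -0.4], 0],
  [[0, 0, -0.8], 0],
  [[0, 0, -0.8], 0],
])

```text
time: 8.15
ee_pos: [0.5279, -0.2528, 0.1045]
tcp_rot: [-179.9, -0.7, -20.3]
wrist_force: [0.0, 0.1, -2.2]
opening: 0.0111
```

```bash
python3 weigh.py
```

```text
[-0.14  0.06 -3.45] [0.51 0.34 0.51] [ 0.013  0.002 -0.   ]
[-3.88 -3.16 -3.64 -4.25 -3.22 -3.13 -2.49 -3.26 -3.98] [-59.13 -59.3  -59.15 -58.96 -58.79 -58.65 -58.55 -58.48 -58.44]
[ 0.5270544  -0.25235013  0.10195324] 0.011083790139975756 8.6
```

```bash
cat >> kin.py <<'E'
h,L1,L2,b,L3=.160036,.4201,.52005,-.069456,.418326
def fk(q):
    q=np.radians(q); f1=q[0]; f2=q[0]-q[1]+b; p=q[0]-q[1]+q[2]
    return L1*np.sin(f1)+L2*np.cos(f2)+L3*np.cos(p), h+L1*np.cos(f1)-L2*np.sin(f2)-L3*np.sin(p)
def ik(r,z,tilt):
    p=np.radians(90-tilt); rw=r-L3*np.cos(p); zw=z+L3*np.sin(p)-h; d=np.hypot(rw,zw)
    c=(L1**2+d**2-L2**2)/(2*L1*d)
    if abs(c)>1: return None
    q2=np.arctan2(rw,zw)-np.arccos(c)
    e=(rw-L1*np.sin(q2),zw-L1*np.cos(q2)); f2=np.arctan2(-e[1],e[0])
    q3=q2+b-f2; q4=p-q2+q3
    return np.degrees([q2,q3,q4]).round(1)
E
python3 - <<'E'
from kin import *
for t in (52,55,58,60):
    print(t,[(r,ik(r,.04,t)) for r in (.56,.58,.6,.616,.63)], ik(.54,.19,t),ik(.57,.19,t))
    print(ik(.616,.12,t), ik(.616,.25,t))
E
```

```text
52 [(0.56, array([-36.4, -63.1,  11.3])), (0.58, array([-31.7, -60.7,   9. ])), (0.6, array([-27.4, -58.3,   7.1])), (0.616, array([-24.2, -56.3,   5.8])), (0.63, array([-21.5, -54.6,   4.9]))] [-47.5 -51.1  34.4] [-41.6 -48.5  31.1]
[-30.5 -50.6  17.9] [-33.8 -38.   33.8]
55 [(0.56, array([-37.8, -65.8,   7. ])), (0.58, array([-32.8, -63.4,   4.4])), (0.6, array([-28.2, -61. ,   2.2])), (0.616, array([-24.8, -59. ,   0.8])), (0.63, array([-22. , -57.2,  -0.2]))] [-50.2 -54.1  31.1] [-44.  -51.5  27.4]
[-32.  -53.5  13.5] [-35.9 -41.1  29.9]
58 [(0.56, array([-38.8, -68.5,   2.3])), (0.58, array([-33.4, -66. ,  -0.6])), (0.6, array([-28.6, -63.5,  -2.9])), (0.616, array([-25. , -61.4,  -4.4])), (0.63, array([-22.1, -59.7,  -5.6]))] [-52.8 -57.1  27.8] [-46.2 -54.5  23.7]
[-33.3 -56.3   9. ] [-38.  -44.1  25.9]
60 [(0.56, array([-39.2, -70.2,  -1. ])), (0.58, array([-33.5, -67.6,  -4.1])), (0.6, array([-28.5, -65.1,  -6.6])), (0.616, array([-24.9, -63. ,  -8.1])), (0.63, array([-21.9, -61.2,  -9.3]))] [-54.6 -59.   25.5] [-47.7 -56.5  21.2]
[-33.9 -58.1   5.8] [-39.2 -46.1  23.1]
```

>>> arm_command([
  [[0, 0, -1], 0],
  [[0, 0, -2.3], 0],
  [[0, 0, -3.8], 0],
  [[0, -0.6, -5], -0.5],
  [[0, -1.8, -5.8], -1.2],
])

```text
time: 9.1
ee_pos: [0.5414, -0.2109, 0.2496]
tcp_rot: [180.0, -0.6, -13.1]
wrist_force: [1.3, 0.1, -3.5]
opening: 0.0112
```

```bash
python3 st.py; python3 go.py 0.555 0.26 0.24 25
```

```text
t 9.1 q [-2.132e+01  8.870e+00  1.517e+01  9.567e+01  7.000e-02  8.177e+01] qd [ 31.4   3.1  23.3  21.5   0.5 -12.1] p [ 0.5414 -0.2109  0.2496] r 0.5811 rot [179.98  -0.63 -13.08] F [ 1.29  0.08 -3.52] T [-0.02 -0.05 -0.06] op 0.0112
p [ 0.5414 -0.2109  0.2496] rot [179.98  -0.63 -13.08] dist 0.4712 units [ -3.74 -18.47   0.34]
roll units -6.35 or 23.65 q6 81.76756647271162
```

>>> arm_command([
  [[-0.34, -1.7, 0], -0.6],
  [[-0.7, -3.5, 0.1], -1.2],
  [[-1.07, -5.3, 0.1], -1.8],
  [[-1.44, -7.1, 0.2], -2.4],
  [[-1.8, -8.9, 0.2], -3],
])

```text
time: 9.6
ee_pos: [0.5477, 0.0177, 0.2438]
tcp_rot: [179.8, -0.6, 5.1]
wrist_force: [1.0, -0.3, -3.0]
opening: 0.0112
```

```bash
python3 go.py 0.555 0.26 0.22 25
```

```text
p [0.5477 0.0177 0.2438] rot [179.78  -0.59   5.05] dist 0.2435 units [ 1.14 -9.63  0.93]
roll units -3.32 or 26.68 q6 86.89327330330961
```

>>> arm_command([
  [[0.22, -1.9, 0], -0.7],
  [[0.45, -3.8, 0], -1.4],
  [[0.68, -5.7, 0.1], -2.1],
  [[0.9, -7.5, 0.4], -2.8],
  [[1.1, -9, 0.9], -3.3],
])

```text
time: 10.1
ee_pos: [0.5554, 0.2469, 0.2211]
tcp_rot: [179.6, -0.6, 25.1]
wrist_force: [1.1, -1.2, -3.5]
opening: 0.011
```

```bash
python3 go.py 0.555 0.26 0.0815 25
```

```text
p [0.5554 0.2469 0.2211] rot [179.61  -0.57  25.08] dist 0.1402 units [ 0.15 -0.52  5.58]
roll units 0.01 or -29.99 q6 89.05937254848438
```

>>> arm_command([
  [[0.15, -0.4, 1.3], 0],
  [[0.15, -0.5, 2.8], 0],
  [[0.15, -0.5, 4.2], 0],
  [[0.15, -0.5, 5.0], 0],
  [[0.15, -0.5, 5.0], 0],
])

```text
time: 10.6
ee_pos: [0.5531, 0.2588, 0.0923]
tcp_rot: [179.6, -0.2, 25.1]
wrist_force: [-0.5, 0.3, -2.8]
opening: 0.0112
```

```bash
python3 st.py; python3 go.py 0.555 0.26 0.0805 25
```

```text
t 10.6 q [25.25 12.71  2.19 79.26 -0.4  90.16] qd [-0.2 -1.6  4.3  2.8  0.1  0. ] p [0.5531 0.2588 0.0923] r 0.6107 rot [179.6   -0.22  25.09] F [-0.48  0.26 -2.85] T [-0.01  0.07  0.03] op 0.0112
p [0.5531 0.2588 0.0923] rot [179.6   -0.22  25.09] dist 0.012 units [ 0.09 -0.02  0.47]
roll units 0.02 or -29.98 q6 90.15871603861542
```

>>> arm_command([
  [[0, 0, 0.3], 0],
  [[0, 0, 0.5], 0],
  [[0, 0, 0.5], 0],
  [[0, 0, 0.5], 0],
])

```text
time: 11.0
ee_pos: [0.5535, 0.2589, 0.0805]
tcp_rot: [179.6, -0.3, 25.1]
wrist_force: [0.2, -0.0, -3.2]
opening: 0.0111
```

```bash
python3 st.py
```

```text
t 11.0 q [25.24 12.91  1.12 77.94 -0.39 90.15] qd [ 0.1  0.1 -0.2  0.1 -0.1  0. ] p [0.5535 0.2589 0.0805] r 0.6111 rot [179.61  -0.28  25.09] F [ 0.17 -0.   -3.16] T [-0.04  0.04 -0.02] op 0.0111
```

>>> arm_command([
  [[0, 0, 0.1], 0],
  [[0, 0, 0.1], 0],
])

```text
time: 11.2
ee_pos: [0.5547, 0.2591, 0.0799]
tcp_rot: [179.6, -0.5, 25.1]
wrist_force: [2.5, -0.9, 4.3]
opening: 0.0111
```

>>> arm_command([
  [[0, 0, 0], 0],
])

```text
time: 11.3
ee_pos: [0.555, 0.2592, 0.0806]
tcp_rot: [179.6, -0.5, 25.1]
wrist_force: [-0.6, -0.6, -2.9]
opening: 0.011
```

```bash
python3 st.py
```

```text
t 11.3 q [25.22 12.85  1.05 77.67 -0.41 90.15] qd [-0.1 -0.4  0.6 -0.2  0.   0. ] p [0.555  0.2592 0.0806] r 0.6125 rot [179.59  -0.53  25.07] F [-0.6  -0.58 -2.87] T [-0.    0.08 -0.02] op 0.011
```

>>> arm_command([
  [[0, 0, 0.03], 0],
  [[0, 0, 0.03], 0],
  [[0, 0, 0.03], 0],
], claw=-0.3)

```text
time: 11.6
ee_pos: [0.555, 0.2592, 0.0798]
tcp_rot: [179.6, -0.5, 25.1]
wrist_force: [0.6, -1.0, -0.1]
opening: 0.0541
```

>>> arm_command([
  [[0, 0, -1], 0],
  [[0, 0, -2.5], 0],
  [[0, 0, -4.3], 0],
  [[0, 0, -6.2], 0],
  [[0, 0, -8.2], 0],
])

```text
time: 12.1
ee_pos: [0.5521, 0.2595, 0.2864]
tcp_rot: [179.6, -0.5, 25.1]
wrist_force: [1.4, 0.5, 0.4]
opening: 0.0555
```

```bash
python3 st.py; python3 - <<'E'
from workcell import camera
import cv2,numpy as np
c=camera("top"); cv2.imwrite("pics/top1.png",c["frame"][:,:,::-1]); np.savez("pics/top1.npz",**c)
c=camera("side"); cv2.imwrite("pics/side1.png",c["frame"][:,:,::-1]); np.savez("pics/side1.npz",**c)
E
```

```text
t 12.1 q [ 25.36  14.46  25.86 100.89  -0.41  90.29] qd [ 0.4 16.1 76.4 59.6  0.1  0.4] p [0.5521 0.2595 0.2864] r 0.6101 rot [179.6   -0.51  25.07] F [1.4  0.46 0.37] T [ 0.03 -0.03 -0.03] op 0.0555
```

View pics/top1.png

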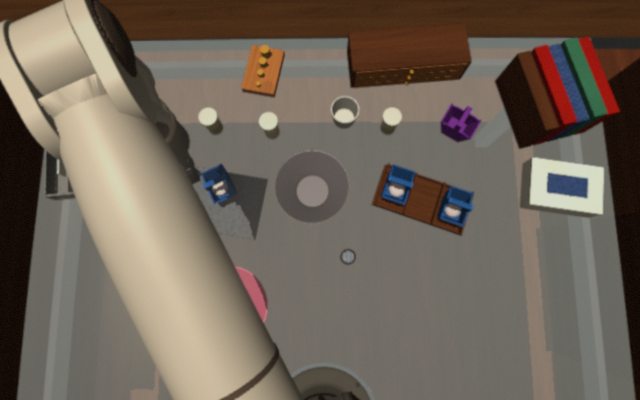

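View pics/side1.png

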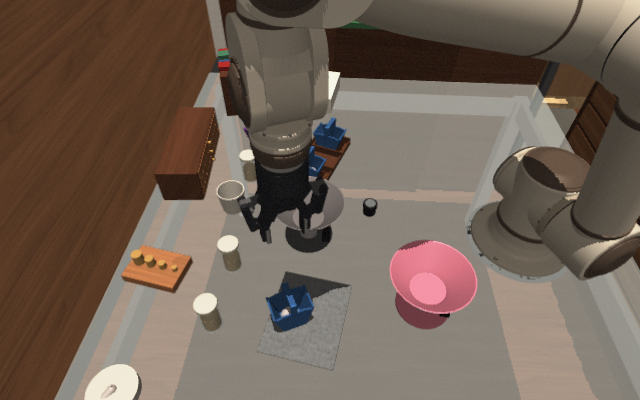

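>>> arm_command([
  [[1, 0, -1.7], 0],
  [[2, 0, -3.4], 0],
  [[4, 0, -6], 0],
  [[8, 0, -12], 0],
  [[8, 0, -12], 0],
], claw=-1)

```text
time: 12.7
ee_pos: [0.5465, 0.258, 0.4263]
tcp_rot: [179.5, 4.0, 25.0]
wrist_force: [23.6, 11.4, 35.1]
opening: 0.0854
```

```bash
python3 st.py
```

```text
t 12.7 q [ 25.47  34.38  70.78 130.38  -0.44  90.43] qd [  0.9 -30.3   3.2 110.2  -0.3   1.3] p [0.5465 0.258  0.4263] r 0.6043 rot [179.53   3.98  25.04] F [23.6  11.42 35.06] T [ 0.72 -1.51  0.02] op 0.0854
```

>>> arm_command([
  [[30, 0, -30], 0],
  [[30, 0, -30], 0],
  [[30, 0, -30], 0],
  [[30, 0, -30], 0],
  [[30, 0, -30], 0],
])

```text
time: 13.2
ee_pos: [0.5396, 0.2548, 0.4407]
tcp_rot: [179.5, 2.7, 25.0]
wrist_force: [-0.9, 0.6, 0.3]
opening: 0.0853
```

```bash
python3 st.py
```

```text
t 13.2 q [ 25.49  32.95  70.69 130.47  -0.45  90.44] qd [-0.  -0.1  0.1 -0.  -0.   0. ] p [0.5396 0.2548 0.4407] r 0.5967 rot [179.53   2.74  25.05] F [-0.9   0.56  0.3 ] T [-0.05 -0.01 -0.04] op 0.0853
```

>>> arm_command([
  [[1.4, 0, 1.1], 0],
  [[2.9, 0, 2.3], 0],
  [[4.5, 0, 3.2], 0],
  [[6.5, 0, 3.2], 0],
  [[8.5, 0, 3.2], 0],
])

```text
time: 13.7
ee_pos: [0.6629, 0.3114, 0.3117]
tcp_rot: [179.5, 0.7, 25.1]
wrist_force: [0.3, 0.4, 0.8]
opening: 0.0859
```

```bash
python3 st.py
```

```text
t 13.7 q [ 25.34  43.78  70.65 117.53  -0.46  90.27] qd [ -0.1  10.    1.  -14.4   0.   -0.2] p [0.6629 0.3114 0.3117] r 0.7324 rot [179.53   0.66  25.07] F [0.29 0.45 0.81] T [0.07 0.06 0.  ] op 0.0859
```

>>> arm_command([
  [[40, 0, -4], 0],
  [[40, 0, -4], 0],
  [[40, 0, -4], 0],
])

```text
time: 14.0
ee_pos: [0.7119, 0.3338, 0.2622]
tcp_rot: [179.5, -1.8, 25.1]
wrist_force: [-1.4, -0.1, 0.3]
opening: 0.0855
```

```bash
python3 st.py
```

```text
t 14.0 q [ 25.29  47.6   70.73 111.33  -0.47  90.2 ] qd [ -0.2  13.8  -0.2 -15.    0.   -0. ] p [0.7119 0.3338 0.2622] r 0.7863 rot [179.53  -1.8   25.08] F [-1.44 -0.07  0.28] T [-0.04  0.1  -0.01] op 0.0855
```

>>> arm_command([
  [[30, 0, -25], 0],
  [[30, 0, -25], 0],
  [[30, 0, -25], 0],
])

```text
time: 14.3
ee_pos: [0.7156, 0.3358, 0.2883]
tcp_rot: [179.5, -4.8, 25.1]
wrist_force: [0.2, -0.2, -0.4]
opening: 0.0854
```

```bash
python3 st.py
```

```text
t 14.3 q [ 25.31  45.76  70.77 110.26  -0.48  90.2 ] qd [ 0.1 -3.2  0.   2.2 -0.1  0. ] p [0.7156 0.3358 0.2883] r 0.7905 rot [179.54  -4.75  25.11] F [ 0.17 -0.24 -0.45] T [-0.03  0.06  0.06] op 0.0854
```

>>> arm_command([
  [[36, 0, -20], 0],
  [[36, 0, -20], 0],
  [[36, 0, -20], 0],
  [[36, 0, -20], 0],
  [[36, 0, -20], 0],
])

```text
time: 14.8
ee_pos: [0.735, 0.3449, 0.2896]
tcp_rot: [179.5, -7.6, 25.1]
wrist_force: [-0.9, -0.6, 0.2]
opening: 0.0852
```

```bash
python3 st.py
```

```text
t 14.8 q [ 25.3   45.8   70.72 107.31  -0.48  90.17] qd [ 0.1  1.2 -0.2 -1.2  0.   0. ] p [0.735  0.3449 0.2896] r 0.8119 rot [179.54  -7.61  25.13] F [-0.89 -0.56  0.16] T [-0.08  0.1  -0.01] op 0.0852
```

>>> arm_command([
  [[36, 0, -18], 0],
])

```text
time: 14.9
ee_pos: [0.7459, 0.3501, 0.2948]
tcp_rot: [179.5, -9.6, 25.2]
wrist_force: [0.5, -0.4, -0.6]
opening: 0.0855
```

```bash
python3 st.py
```

```text
t 14.9 q [ 25.31  45.54  70.67 105.53  -0.49  90.15] qd [  0.   -3.6   0.4 -19.6  -0.   -0.1] p [0.7459 0.3501 0.2948] r 0.824 rot [179.54  -9.6   25.15] F [ 0.52 -0.41 -0.59] T [-0.07  0.12 -0.03] op 0.0855
```

>>> arm_command([
  [[36, 0, -16], 0],
  [[36, 0, -16], 0],
])

```text
time: 15.1
ee_pos: [0.7617, 0.3575, 0.3031]
tcp_rot: [179.5, -12.5, 25.2]
wrist_force: [0.4, 0.1, 0.1]
opening: 0.0855
```

```bash
python3 st.py
```

```text
t 15.1 q [ 25.31  45.26  70.75 103.03  -0.49  90.13] qd [ 0.   0.8 -0.4 -4.8 -0.  -0.1] p [0.7617 0.3575 0.3031] r 0.8414 rot [179.53 -12.46  25.17] F [0.43 0.09 0.14] T [-0.03  0.17 -0.03] op 0.0855
```

>>> arm_command([
  [[200, 0, -80], 0],
  [[200, 0, -80], 0],
])

```text
time: 15.3
ee_pos: [0.7779, 0.3652, 0.3109]
tcp_rot: [179.5, -15.3, 25.2]
wrist_force: [-0.4, 0.3, -0.2]
opening: 0.0854
```

```bash
python3 st.py
```

```text
t 15.3 q [ 25.3   45.03  70.73 100.4   -0.5   90.11] qd [-0.   0.3 -0.3 -5.4 -0.1 -0. ] p [0.7779 0.3652 0.3109] r 0.8594 rot [179.53 -15.3   25.19] F [-0.41  0.3  -0.22] T [-0.08  0.19  0.02] op 0.0854
```

>>> arm_command([
  [[36, 0, -18], 0],
])

```text
time: 15.4
ee_pos: [0.7864, 0.3693, 0.3208]
tcp_rot: [179.5, -17.3, 25.2]
wrist_force: [-0.6, -0.0, -0.4]
opening: 0.0853
```

>>> arm_command([
  [[36, 0, -17], 0],
])

```text
time: 15.5
ee_pos: [0.7947, 0.3733, 0.3353]
tcp_rot: [179.5, -19.6, 25.2]
wrist_force: [0.0, 0.5, 0.4]
opening: 0.0855
```

>>> arm_command([
  [[36, 0, -16], 0],
])

```text
time: 15.6
ee_pos: [0.8033, 0.3774, 0.3497]
tcp_rot: [179.5, -21.9, 25.3]
wrist_force: [0.1, -0.3, 0.3]
opening: 0.0852
```

>>> arm_command([
  [[36, 0, -15], 0],
])

```text
time: 15.7
ee_pos: [0.8119, 0.3816, 0.3642]
tcp_rot: [179.5, -24.3, 25.3]
wrist_force: [-0.2, -0.4, 0.6]
opening: 0.0851
```

>>> arm_command([
  [[36, 0, -14], 0],
])

```text
time: 15.8
ee_pos: [0.8205, 0.3857, 0.3791]
tcp_rot: [179.5, -26.7, 25.3]
wrist_force: [0.5, -0.0, 0.0]
opening: 0.0854
```

```bash
python3 st.py
```

```text
t 15.8 q [25.33 42.03 70.73 92.05 -0.51 90.03] qd [  0.1  -6.   -0.1 -17.7   0.   -0.2] p [0.8205 0.3857 0.3791] r 0.9066 rot [179.5  -26.66  25.3 ] F [ 0.51 -0.04  0.04] T [-0.15  0.32  0.08] op 0.0854
```

>>> arm_command([
  [[36, 0, -14], 0],
])

```text
time: 15.9
ee_pos: [0.8281, 0.3895, 0.3949]
tcp_rot: [179.5, -29.0, 25.3]
wrist_force: [0.2, 0.5, 0.1]
opening: 0.0852
```

>>> arm_command([
  [[36, 0, -13], 0],
])

```text
time: 16.0
ee_pos: [0.8354, 0.393, 0.4113]
tcp_rot: [179.5, -31.3, 25.3]
wrist_force: [0.5, 0.2, -0.2]
opening: 0.0853
```

>>> arm_command([
  [[36, 0, -12], 0],
])

```text
time: 16.1
ee_pos: [0.8425, 0.3964, 0.4281]
tcp_rot: [179.5, -33.7, 25.4]
wrist_force: [0.2, 0.6, -0.4]
opening: 0.0849
```

>>> arm_command([
  [[36, 0, -11], 0],
])

```text
time: 16.2
ee_pos: [0.8492, 0.3997, 0.4451]
tcp_rot: [179.4, -36.0, 25.4]
wrist_force: [0.1, 0.6, 0.8]
opening: 0.0851
```

>>> arm_command([
  [[36, 0, -10], 0],
])

```text
time: 16.3
ee_pos: [0.8557, 0.4029, 0.4625]
tcp_rot: [179.4, -38.4, 25.4]
wrist_force: [-0.2, 0.0, 0.3]
opening: 0.0855
```

>>> arm_command([
  [[36, 0, -9], 0],
])

```text
time: 16.4
ee_pos: [0.8619, 0.406, 0.4802]
tcp_rot: [179.4, -40.7, 25.5]
wrist_force: [-0.1, -0.9, -0.4]
opening: 0.0855
```

```bash
python3 st.py
```

```text
t 16.4 q [25.38 38.39 70.72 81.63 -0.54 89.94] qd [  0.2  -5.6  -0.  -17.6   0.   -0.1] p [0.8619 0.406  0.4802] r 0.9527 rot [179.41 -40.71  25.46] F [-0.13 -0.94 -0.41] T [-0.27  0.51  0.  ] op 0.0855
```

>>> arm_command([
  [[36, 0, -8], 0],
])

```text
time: 16.5
ee_pos: [0.8678, 0.4089, 0.4981]
tcp_rot: [179.4, -43.0, 25.5]
wrist_force: [0.1, 0.9, -0.4]
opening: 0.0854
```

>>> arm_command([
  [[36, 0, -7], 0],
])

```text
time: 16.6
ee_pos: [0.8733, 0.4116, 0.5163]
tcp_rot: [179.4, -45.4, 25.5]
wrist_force: [0.2, -0.6, 0.1]
opening: 0.0852
```

>>> arm_command([
  [[36, 0, -6], 0],
])

```text
time: 16.7
ee_pos: [0.8785, 0.4142, 0.5345]
tcp_rot: [179.3, -47.7, 25.6]
wrist_force: [-0.2, 0.1, -0.4]
opening: 0.0855
```

>>> arm_command([
  [[36, 0, -5], 0],
])

```text
time: 16.8
ee_pos: [0.8834, 0.4167, 0.5531]
tcp_rot: [179.3, -50.0, 25.6]
wrist_force: [0.2, 0.4, -0.2]
opening: 0.086
```

>>> arm_command([
  [[36, 0, -5], 0],
])

```text
time: 16.9
ee_pos: [0.8871, 0.4186, 0.5723]
tcp_rot: [179.3, -52.3, 25.7]
wrist_force: [-0.4, 0.8, -0.2]
opening: 0.0855
```

>>> arm_command([
  [[36, 0, -5], 0],
])

```text
time: 17.0
ee_pos: [0.8895, 0.4199, 0.5926]
tcp_rot: [179.2, -54.6, 25.7]
wrist_force: [0.5, -0.8, -0.1]
opening: 0.0857
```

```bash
python3 st.py
```

```text
t 17.0 q [25.43 35.12 70.71 70.98 -0.56 89.84] qd [  0.1  -6.3   0.1 -16.5  -0.1  -0.1] p [0.8895 0.4199 0.5926] r 0.9836 rot [179.22 -54.6   25.7 ] F [ 0.54 -0.79 -0.12] T [-0.34  0.64  0.05] op 0.0857
```

>>> arm_command([
  [[36, 0, -5], 0],
])

```text
time: 17.1
ee_pos: [0.8905, 0.4206, 0.6137]
tcp_rot: [179.2, -56.9, 25.8]
wrist_force: [-0.5, -0.5, 0.0]
opening: 0.0853
```

>>> arm_command([
  [[30, 0, -5], 0],
])

```text
time: 17.2
ee_pos: [0.8894, 0.4203, 0.636]
tcp_rot: [179.1, -59.0, 25.8]
wrist_force: [-1.4, 0.0, -0.0]
opening: 0.0855
```

```bash
python3 st.py; python3 - <<'E'
from h import *
from kin import ik
# pot on mat from top1 & side1: bar and flat sides
from scipy.cluster.vq import kmeans2
for n in ("top1","side1"):
    c=dict(np.load(f"pics/{n}.npz")); H,S,V=cv2.split(cv2.cvtColor(c["frame"],cv2.COLOR_RGB2HSV))
    m=(H>95)&(H<118)&(S>110)&(V>40)
    P=cloud(c,m); P=P[(P[:,1]>.15)&(P[:,1]<.36)&(P[:,0]>.4)&(P[:,0]<.65)]
    t=P[P[:,2]>.082]; print(n,len(P),len(t),t.mean(0),cv2.minAreaRect(t[:,:2].astype(np.float32)*1000))
print(ik(.616,.04,58.5),ik(.616,.12,58.5),ik(.5,.2,58.5))
E
```

```text
t 17.2 q [25.45 33.64 70.7  68.01 -0.57 89.81] qd [  0.2  -8.3   0.1 -13.8  -0.1  -0. ] p [0.8894 0.4203 0.636 ] r 0.9837 rot [179.11 -59.04  25.82] F [-1.43  0.05 -0.02] T [-0.3   0.72  0.01] op 0.0855
top1 451 126 [0.55797151 0.25865131 0.0931017 ] ((558.4336547851562, 258.03302001953125), (13.509307861328125, 57.1070556640625), 25.528575897216797)
side1 1398 179 [0.553758   0.26230738 0.10142676] ((541.1299438476562, 252.51217651367188), (45.625831604003906, 57.98012161254883), 24.822826385498047)
[-25.  -61.8  -5.3] [-33.4 -56.7   8.2] [-62.5 -59.4  34.7]
```

```bash
python3 go.py 0.5587 0.2603 0.20; python3 -c "
from kin import ik
for r,z in ((.9,.5),(.8,.4),(.7,.3),(.615,.2),(.615,.1),(.615,.04),(.58,.18),(.56,.2),(.57,.25)): print(r,z,ik(r,z,59))"
```

```text
p [0.8894 0.4203 0.636 ] rot [179.11 -59.04  25.82] dist 0.5702 units [-22.52   0.06  -3.63]
0.9 0.5 [ 5.4 16.8 42.3]
0.8 0.4 [-10.5  -9.8  31.7]
0.7 0.3 [-25.1 -31.8  24.3]
0.615 0.2 [-37.9 -50.3  18.6]
0.615 0.1 [-32.1 -58.8   4.4]
0.615 0.04 [-25.2 -62.4  -6.2]
0.58 0.18 [-44.5 -55.6  20. ]
0.56 0.2 [-49.3 -55.3  25. ]
0.57 0.25 [-47.2 -49.   29.2]
```

>>> arm_command([
  [[-1.8, 0, -0.3], -1.2],
  [[-3.7, 0, -0.6], -2.4],
  [[-5.6, 0, -0.9], -3.6],
  [[-7.5, 0, -1.2], -4.8],
  [[-9.4, 0, -1.5], -6],
])

```text
time: 17.7
ee_pos: [0.8038, 0.3792, 0.526]
tcp_rot: [142.2, -49.7, 70.3]
wrist_force: [-0.2, -0.2, 1.4]
opening: 0.0855
```

```bash
python3 st.py;python3 go.py 0.5587 0.2603 0.20
```

```text
t 17.7 q [25.43  4.74 18.81 44.8  -0.56 62.85] qd [-1.000e-01 -5.780e+01 -1.032e+02 -4.550e+01  0.000e+00 -7.480e+01] p [0.8038 0.3792 0.526 ] r 0.8888 rot [142.18 -49.69  70.28] F [-0.25 -0.17  1.35] T [-0.33  0.65  0.04] op 0.0855
p [0.8038 0.3792 0.526 ] rot [142.18 -49.69  70.28] dist 0.4249 units [-14.98  -7.55  -2.7 ]
```

>>> arm_command([
  [[-1.6, -0.8, -0.3], -1.2],
  [[-3.2, -1.6, -0.6], -2.5],
  [[-4.9, -2.5, -0.9], -3.8],
  [[-6.6, -3.3, -1.2], -5.1],
  [[-8.3, -4.2, -1.5], -6.4],
])

```text
time: 18.2
ee_pos: [0.6665, 0.3129, 0.3453]
tcp_rot: [122.8, -20.3, 102.1]
wrist_force: [-0.9, -0.8, 1.2]
opening: 0.0855
```

```bash
python3 st.py;python3 go.py 0.5587 0.2603 0.18
```

```text
t 18.2 q [ 25.32 -20.04 -23.65  26.96  -0.47  24.08] qd [  0.8 -45.6 -75.4 -30.2  -0.6 -77. ] p [0.6665 0.3129 0.3453] r 0.7362 rot [122.84 -20.33 102.13] F [-0.91 -0.76  1.18] T [-0.3   0.69  0.03] op 0.0855
p [0.6665 0.3129 0.3453] rot [122.84 -20.33 102.13] dist 0.2042 units [-3.38 -7.4  -0.77]
```

>>> arm_command([
  [[-0.8, -1.7, -0.2], -1.3],
  [[-1.6, -3.5, -0.4], -2.6],
  [[-2.4, -5.3, -0.6], -4],
  [[-3.1, -6.8, -0.8], -4],
  [[-3.38, -7.4, -0.8], -4],
])

```text
time: 18.7
ee_pos: [0.5556, 0.2587, 0.1763]
tcp_rot: [120.7, 0.2, 114.9]
wrist_force: [0.7, 0.5, 0.3]
opening: 0.0854
```

>>> arm_command([
  [[0, 0, 0], 0],
  [[0, 0, 0], 0],
])

```text
time: 18.9
ee_pos: [0.5558, 0.2589, 0.1778]
tcp_rot: [120.6, 0.2, 114.9]
wrist_force: [-0.8, -0.3, 0.1]
opening: 0.0854
```

```bash
python3 st.py; python3 - <<'E'
from workcell import get_obs,camera
from h import *
o=get_obs(); c=camera("wrist"); cv2.imwrite("pics/w2.png",c["frame"][:,:,::-1])
R=Ro.from_euler('xyz',o["tcp_rot"],degrees=True).as_matrix(); print(R.round(3))
H,S,V=cv2.split(cv2.cvtColor(c["frame"],cv2.COLOR_RGB2HSV)); m=(H>95)&(H<118)&(S>110)&(V>40)
P=cloud(c,m,o); P=P[np.hypot(P[:,0]-.556,P[:,1]-.259)<.08]; t=P[(P[:,2]>.085)&(P[:,2]<.1)]
print(len(t),t.mean(0),cv2.minAreaRect(t[:,:2].astype(np.float32)*1000))
c=camera("side"); cv2.imwrite("pics/side2.png",c["frame"][:,:,::-1])
E
python3 go.py 0.5587 0.2603 0.04
```

```text
t 18.9 q [ 2.510e+01 -3.770e+01 -5.296e+01  1.534e+01 -2.800e-01 -5.000e-02] qd [ 0.   0.9  2.7 -0.2  0.  -0.1] p [0.5558 0.2589 0.1778] r 0.6132 rot [120.59   0.19 114.89] F [-0.83 -0.31  0.05] T [-0.29  0.7  -0.04] op 0.0854
[[-0.421  0.461  0.782]
 [ 0.907  0.217  0.361]
 [-0.003  0.861 -0.509]]
2175 [0.55341366 0.2561678  0.09081656] ((556.3710327148438, 256.29583740234375), (14.565924644470215, 57.53093719482422), 25.419448852539062)
p [0.5565 0.2592 0.1791] rot [120.53   0.19 114.89] dist 0.1391 units [ 0.02 -4.74  2.91]
```

View pics/w2.png

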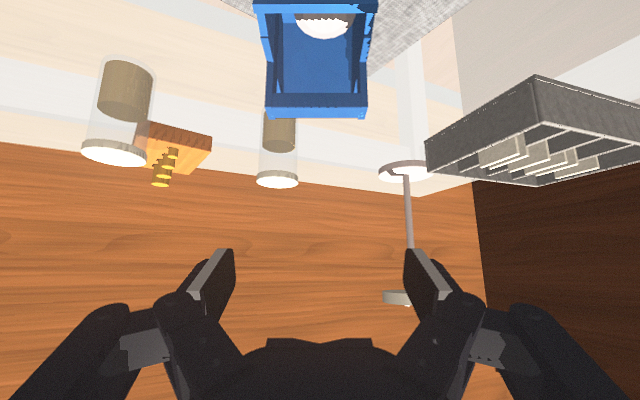

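View pics/side2.png

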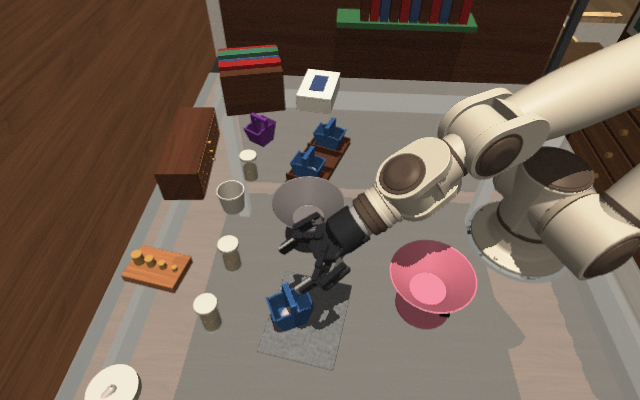

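>>> arm_command([
  [[0, -1, 0.6], 0],
  [[0, -2.4, 1.45], 0],
  [[0, -3.6, 2.2], 0],
  [[0, -4.4, 2.7], 0],
  [[0, -4.7, 2.9], 0],
])

```text
time: 19.5
ee_pos: [0.5614, 0.2609, 0.0435]
tcp_rot: [120.2, 0.2, 114.9]
wrist_force: [0.4, 0.1, 0.5]
opening: 0.0853
```

```bash
python3 st.py;python3 go.py 0.5587 0.2603 0.04
```

```text
t 19.5 q [ 25.02 -24.71 -62.25  -7.29  -0.22  -0.09] qd [ -0.2  10.7   1.7 -18.   -0.   -0. ] p [0.5614 0.2609 0.0435] r 0.6191 rot [120.25   0.18 114.88] F [0.44 0.09 0.51] T [-0.3   0.71 -0.06] op 0.0853
p [0.5614 0.2609 0.0435] rot [120.25   0.18 114.88] dist 0.0044 units [ 0.03 -0.17 -0.03]
```

>>> arm_command([
  [[0, -0.15, 0], 0],
  [[0, -0.15, 0], 0],
])

```text
time: 19.7
ee_pos: [0.5625, 0.2613, 0.045]
tcp_rot: [119.9, 0.2, 114.9]
wrist_force: [-0.5, 0.0, 0.7]
opening: 0.0852
```

```bash
python3 st.py;python3 go.py 0.5587 0.2603 0.04
```

```text
t 19.7 q [ 25.01 -24.66 -62.34  -7.82  -0.22  -0.09] qd [-0.1 -1.1 -0.4  1.1  0.1  0. ] p [0.5625 0.2613 0.045 ] r 0.6202 rot [119.86   0.18 114.87] F [-0.52  0.03  0.72] T [-0.33  0.71 -0.04] op 0.0852
p [0.5625 0.2613 0.045 ] rot [119.86   0.18 114.87] dist 0.0064 units [ 0.03 -0.25 -0.03]
```

>>> arm_command([
  [[0, 0, 0], 0],
  [[0, 0, 0], 0],
  [[0, 0, 0], 0],
  [[0, 0, 0], 0],
  [[0, 0, 0], 0],
], claw=1, force=70)

```text
time: 20.2
ee_pos: [0.5626, 0.2613, 0.0455]
tcp_rot: [119.8, 0.2, 114.9]
wrist_force: [-1.8, -0.5, 3.1]
opening: 0.0571
```

```bash
python3 st.py
```

```text
t 20.2 q [ 25.01 -24.7  -62.33  -7.82  -0.21  -0.08] qd [-0.1 -0.   0.1 -0.  -0.  -0. ] p [0.5626 0.2613 0.0455] r 0.6203 rot [119.81   0.18 114.87] F [-1.77 -0.46  3.13] T [-0.02  0.36 -0.04] op 0.0571
```

>>> arm_command([
  [[0, 0.6, -0.35], 0],
  [[0, 1.7, -1], 0],
  [[0, 3.1, -1.8], 0],
  [[0, 4.6, -2.7], 0],
  [[0, 5.7, -3.4], 0],
])

```text
time: 20.7
ee_pos: [0.5585, 0.2601, 0.2106]
tcp_rot: [120.0, 0.2, 114.9]
wrist_force: [1.1, 0.5, -2.7]
opening: 0.0572
```

```bash
python3 st.py;python3 go.py 0.57 0.041 0.21
```

```text
t 20.7 q [ 2.510e+01 -3.849e+01 -5.008e+01  1.845e+01 -2.800e-01 -5.000e-02] qd [  0.2 -13.3  28.3  42.4  -0.3   0.1] p [0.5585 0.2601 0.2106] r 0.6161 rot [120.04   0.19 114.88] F [ 1.05  0.5  -2.7 ] T [-0.52  1.13  0.04] op 0.0572
p [0.5585 0.2601 0.2106] rot [120.04   0.19 114.88] dist 0.2194 units [-8.14 -1.68 -2.81]
```

>>> arm_command([
  [[-1, -0.2, -0.4], 0],
  [[-2.3, -0.5, -0.8], 0],
  [[-3.7, -0.8, -1.3], 0],
  [[-5.1, -1.05, -1.75], 0],
  [[-6.4, -1.3, -2.2], 0],
])

```text
time: 21.2
ee_pos: [0.5662, 0.0867, 0.2062]
tcp_rot: [120.4, 0.0, 114.9]
wrist_force: [1.2, -0.4, -2.6]
opening: 0.0574
```

```bash
python3 st.py;python3 go.py 0.57 0.041 0.21
```

```text
t 21.2 q [ -2.06 -43.08 -51.79  24.6   23.   -14.43] qd [-56.8   6.4   5.8  11.2  47.8 -32.2] p [0.5662 0.0867 0.2062] r 0.5728 rot [1.2036e+02 3.0000e-02 1.1488e+02] F [ 1.2  -0.44 -2.63] T [-0.63  1.17 -0.01] op 0.0574
p [0.5662 0.0867 0.2062] rot [1.2036e+02 3.0000e-02 1.1488e+02] dist 0.0461 units [-1.72 -0.19 -0.62]
```

>>> arm_command([
  [[-1.1, -0.1, -0.4], 0],
  [[-1.7, -0.2, -0.6], 0],
  [[-1.7, -0.2, -0.6], 0],
])

```text
time: 21.5
ee_pos: [0.5691, 0.0396, 0.2055]
tcp_rot: [120.7, -0.2, 114.7]
wrist_force: [0.4, 0.4, -3.2]
opening: 0.0575
```

```bash
python3 st.py;python3 go.py 0.57 0.041 0.20; python3 - <<'E'
from workcell import camera
import cv2
c=camera("side"); cv2.imwrite("pics/side3.png",c["frame"][:,:,::-1])
c=camera("top"); cv2.imwrite("pics/top3.png",c["frame"][:,:,::-1])
E
```

```text
t 21.5 q [ -9.45 -40.88 -50.18  26.38  28.92 -18.95] qd [ 3.1 -0.7 -0.3 -0.9 -1.6  1.9] p [0.5691 0.0396 0.2055] r 0.5705 rot [120.69  -0.17 114.67] F [ 0.43  0.4  -3.17] T [-0.56  1.22  0.02] op 0.0575
p [0.5691 0.0396 0.2055] rot [120.69  -0.17 114.67] dist 0.0057 units [ 0.04 -0.16  0.16]
```

View pics/side3.png

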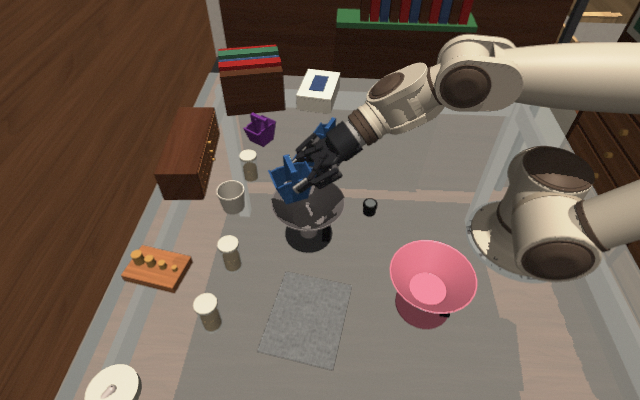

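View pics/top3.png

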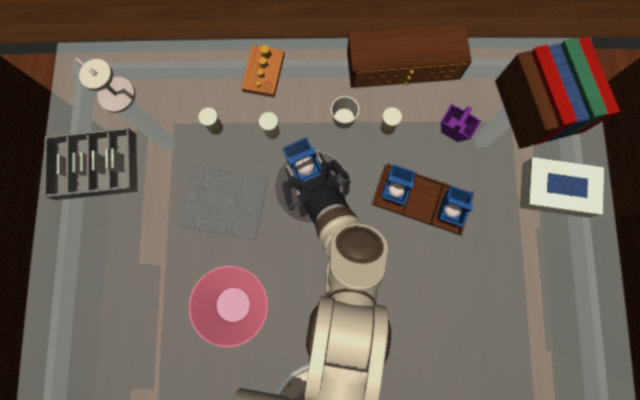

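>>> arm_command([
  [[0, 0, 0], 1],
  [[0, 0, 0], 2.4],
  [[0, 0, 0], 3.8],
  [[0, 0, 0], 5.2],
  [[0, 0, 0], 6.6],
])

```text
time: 22.1
ee_pos: [0.5685, 0.0432, 0.2048]
tcp_rot: [127.9, -33.7, 91.7]
wrist_force: [-0.1, -0.4, -3.1]
opening: 0.0575
```

>>> arm_command([
  [[0, 0, 0], 1.4],
  [[0, 0, 0], 2.8],
  [[0, 0, 0], 4.2],
  [[0, 0, 0], 5.6],
  [[0, 0, 0], 7],
])

```text
time: 22.6
ee_pos: [0.5678, 0.0448, 0.2031]
tcp_rot: [167.9, -58.4, 39.4]
wrist_force: [0.5, -0.8, -3.1]
opening: 0.0575
```

```bash
python3 st.py;python3 go.py 0.568 0.040 0.19
```

```text
t 22.6 q [ -8.87 -40.98 -50.38  26.4   28.77  63.49] qd [-0.   0.   0.   0.1  0.1 83.5] p [0.5678 0.0448 0.2031] r 0.5696 rot [167.87 -58.37  39.39] F [ 0.52 -0.81 -3.06] T [-0.61  1.2   0.03] op 0.0575
p [0.5678 0.0448 0.2031] rot [167.87 -58.37  39.39] dist 0.014 units [-0.51  0.11  0.2 ]
```

>>> arm_command([
  [[-0.1, 0, 0], 1.4],
  [[-0.2, 0, 0.1], 2.8],
  [[-0.3, 0, 0.1], 4.2],
  [[-0.4, 0, 0.2], 5.6],
  [[-0.5, 0.1, 0.2], 7],
])

```text
time: 23.1
ee_pos: [0.567, 0.0421, 0.1882]
tcp_rot: [-136.3, -44.6, -28.3]
wrist_force: [0.3, 0.2, -3.2]
opening: 0.0572
```

```bash
python3 st.py
```

```text
t 23.1 q [ -9.39 -40.5  -51.66  25.01  29.3  105.39] qd [-4.9  2.3 -0.4 -1.1  4.1 80. ] p [0.567  0.0421 0.1882] r 0.5686 rot [-136.25  -44.56  -28.35] F [ 0.35  0.2  -3.17] T [-0.57  1.16  0.05] op 0.0572
```

>>> arm_command([
  [[0, 0, 0], 1.4],
  [[0, 0, 0], 2.8],
  [[0, 0, 0], 4.2],
  [[0, 0, 0], 5.6],
  [[0, 0, 0], 7],
])

```text
time: 23.6
ee_pos: [0.5665, 0.0438, 0.1873]
tcp_rot: [-121.7, -10.7, -57.9]
wrist_force: [-0.3, -1.3, -1.4]
opening: 0.0576
```

```bash
python3 st.py; python3 - <<'E'
from workcell import camera
import cv2
c=camera("side"); cv2.imwrite("pics/side4.png",cv2.resize(c["frame"][60:300,180:440,::-1],None,fx=2.5,fy=2.5))
c=camera("top"); cv2.imwrite("pics/top4.png",c["frame"][:,:,::-1])
E
```

```text
t 23.6 q [ -9.22 -40.52 -51.73  25.02  29.26 147.78] qd [-0.1 -0.   0.   0.1 -0.  83.5] p [0.5665 0.0438 0.1873] r 0.5682 rot [-121.66  -10.7   -57.9 ] F [-0.29 -1.26 -1.39] T [-0.45  0.91 -0.01] op 0.0576
```

View pics/side4.png

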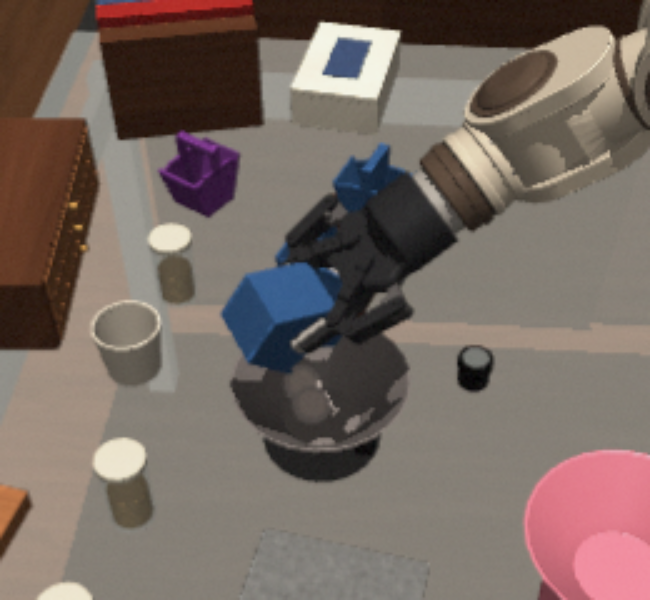

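>>> arm_command([
  [[0, 0, 0], 1],
  [[0, 0, 0], 1.5],
  [[0, 0, 0], 1.5],
])

```text
time: 24.0
ee_pos: [0.5663, 0.0445, 0.1869]
tcp_rot: [-121.1, -3.3, -62.3]
wrist_force: [-0.1, 0.9, -2.0]
opening: 0.0573
```

```bash
python3 st.py; python3 - <<'E'
from workcell import camera,get_obs
from h import *
for n in ("side","top"):
    c=camera(n); cv2.imwrite(f"pics/{n}5.png",cv2.resize(c["frame"][60:300,180:440,::-1],None,fx=2.5,fy=2.5)); np.savez(f"pics/{n}5.npz",**c)
    P=cloud(c,np.ones((400,640),bool)); d=np.hypot(P[:,0]-.538,P[:,1]-.026)
    q=P[(d>.082)&(d<.09)&(P[:,2]>.06)&(P[:,2]<.14)]; print(n,len(q),np.percentile(q[:,2],[10,25,50,75,90]))
F=[]
for i in range(6): camera("top"); F.append(get_obs()['wrist_force'])
print(np.mean(F,0))
E
```

```text
t 24.0 q [ -9.14 -40.53 -51.76  25.03  29.25 156.38] qd [-0.3  0.   0.2 -0.1  0.  -2.9] p [0.5663 0.0445 0.1869] r 0.568 rot [-121.12   -3.35  -62.34] F [-0.06  0.94 -2.03] T [-0.46  0.95 -0.04] op 0.0573
side 230 [0.08786751 0.08947995 0.09074137 0.09150796 0.09246428]
top 319 [0.08975996 0.09116627 0.0927589  0.09402593 0.09492465]
[ 0.23867992 -0.56569839 -1.76202691]
```

View pics/side5.png

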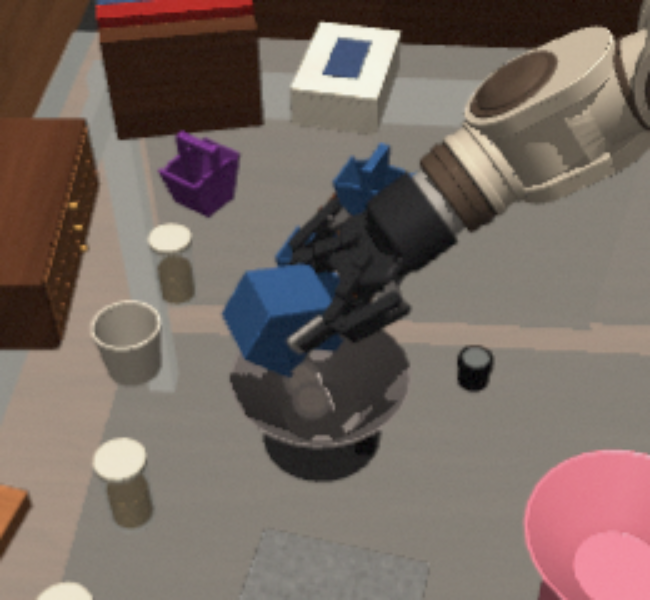

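View pics/top5.png

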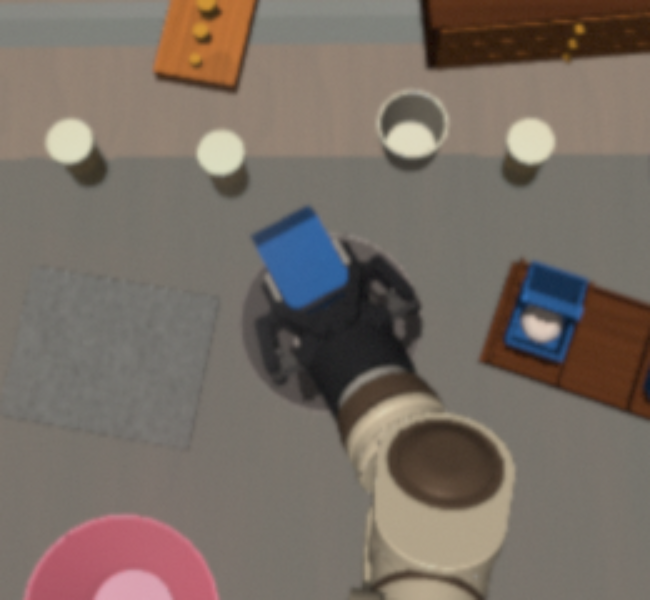

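```bash
python3 go.py 0.567 0.043 0.215
```

```text
p [0.5665 0.0436 0.1874] rot [-121.09   -3.25  -62.48] dist 0.0276 units [ 0.09 -0.94 -0.56]
```

>>> arm_command([
  [[0, -0.3, -0.2], -1],
  [[0, -0.6, -0.4], -2.4],
  [[0, -0.9, -0.5], -3.8],
  [[0, -0.9, -0.6], -5.2],
  [[0, -0.9, -0.6], -6.6],
])

```text
time: 24.9
ee_pos: [0.5648, 0.0443, 0.2151]
tcp_rot: [-129.8, -36.4, -38.2]
wrist_force: [-0.1, -0.0, -1.8]
opening: 0.0571
```

>>> arm_command([
  [[0, 0, 0], -1.4],
  [[0, 0, 0], -2.8],
  [[0, 0, 0], -4.2],
  [[0, 0, 0], -5.6],
  [[0, 0, 0], -7],
])

```text
time: 25.4
ee_pos: [0.5648, 0.0442, 0.2151]
tcp_rot: [-173.7, -58.8, 18.2]
wrist_force: [0.9, 0.3, -0.5]
opening: 0.0573
```

>>> arm_command([
  [[0, 0, 0], -1.4],
  [[0, 0, 0], -2.8],
  [[0, 0, 0], -4.2],
  [[0, 0, 0], -5.6],
  [[0, 0, 0], -7],
])

```text
time: 25.9
ee_pos: [0.5648, 0.0441, 0.215]
tcp_rot: [133.9, -42.1, 82.7]
wrist_force: [-0.0, 0.1, -2.5]
opening: 0.057
```

```bash
python3 st.py
```

```text
t 25.9 q [ -9.18 -41.44 -49.13  28.47  29.2   31.8 ] qd [  0.    0.    0.1   0.   -0.  -83.3] p [0.5648 0.0441 0.215 ] r 0.5666 rot [133.94 -42.07  82.66] F [-0.03  0.07 -2.53] T [-0.46  0.91 -0.03] op 0.057
```

>>> arm_command([
  [[0, 0, 0], -1.4],
  [[0, 0, 0], -2.8],
  [[0, 0, 0], -4.2],
  [[0, 0, 0], -5.6],
  [[0, 0, 0], -7],
])

```text
time: 26.4
ee_pos: [0.5648, 0.0441, 0.215]
tcp_rot: [121.3, -7.7, 110.8]
wrist_force: [-0.2, -1.2, -1.1]
opening: 0.0574
```

```bash
python3 st.py; python3 go.py 0.5595 0.2600 0.215
```

```text
t 26.4 q [ -9.19 -41.43 -49.13  28.47  29.2  -10.58] qd [ -0.   -0.    0.    0.1  -0.  -83.3] p [0.5648 0.0441 0.215 ] r 0.5666 rot [121.32  -7.74 110.82] F [-0.17 -1.15 -1.12] T [-0.41  0.95  0.  ] op 0.0574
p [0.5648 0.0441 0.215 ] rot [121.32  -7.74 110.82] dist 0.216 units [8.07 0.55 3.02]
```

>>> arm_command([
  [[0, 0, 0], -1],
  [[0.6, 0, 0.2], -1.45],
  [[1.8, 0.1, 0.7], -1.45],
  [[3.5, 0.25, 1.3], -1.45],
  [[5.2, 0.35, 1.95], -1.45],
])

```text
time: 26.9
ee_pos: [0.5614, 0.1839, 0.2157]
tcp_rot: [120.9, -0.3, 115.2]
wrist_force: [1.4, -0.2, -2.0]
opening: 0.0572
```

```bash
python3 st.py; python3 go.py 0.5590 0.2600 0.2
```

```text
t 26.9 q [ 13.39 -42.34 -50.6   23.21  10.27  -5.93] qd [ 73.6  11.9   2.5 -18.5 -61.7  39.1] p [0.5614 0.1839 0.2157] r 0.5907 rot [120.91  -0.26 115.24] F [ 1.39 -0.18 -1.99] T [-0.43  0.85  0.01] op 0.0572
p [0.5614 0.1839 0.2157] rot [120.91  -0.26 115.24] dist 0.0777 units [2.79 0.07 1.37]
```

>>> arm_command([
  [[1.3, 0.3, 0.45], 0],
  [[2.3, 0.5, 0.75], 0],
  [[2.75, 0.5, 0.9], 0],
  [[2.75, 0.5, 0.9], 0],
])

```text
time: 27.3
ee_pos: [0.5546, 0.2588, 0.2145]
tcp_rot: [121.0, -0.2, 115.4]
wrist_force: [-0.5, -0.1, -1.7]
opening: 0.0575
```

```bash
python3 st.py; python3 go.py 0.5600 0.2600 0.052; python3 - <<'E'
from workcell import camera,get_obs
import cv2
c=camera("side"); cv2.imwrite("pics/side6.png",cv2.resize(c["frame"][100:340,180:440,::-1],None,fx=2.5,fy=2.5))
E
```

```text
t 27.3 q [ 24.68 -38.85 -49.17  20.65   0.76  -0.18] qd [-2.6 -0.8 -0.2  0.7  1.4 -1.1] p [0.5546 0.2588 0.2145] r 0.612 rot [120.96  -0.24 115.42] F [-0.46 -0.05 -1.67] T [-0.39  0.92  0.01] op 0.0575
p [0.5546 0.2588 0.2145] rot [120.96  -0.24 115.42] dist 0.1626 units [-0.08 -5.46  3.53]
```

View pics/side6.png

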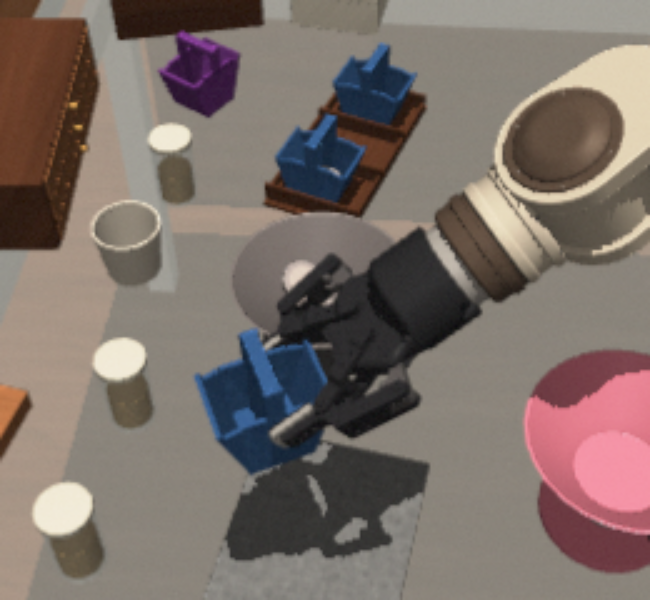

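>>> arm_command([
  [[0, -1, 0.65], 0],
  [[-0.05, -2.5, 1.6], 0],
  [[-0.08, -4, 2.6], 0],
  [[-0.08, -5.1, 3.3], 0],
  [[-0.08, -5.4, 3.5], 0],
])

```text
time: 27.85
ee_pos: [0.5587, 0.2568, 0.048]
tcp_rot: [121.4, -0.2, 115.3]
wrist_force: [-0.2, 0.4, -2.1]
opening: 0.0573
```

>>> arm_command([
  [[0, 0, 0], 0],
])

```text
time: 27.95
ee_pos: [0.5589, 0.256, 0.0472]
tcp_rot: [121.5, -0.2, 115.2]
wrist_force: [-0.7, 0.8, -1.0]
opening: 0.0575
```

```bash
python3 st.py; python3 go.py 0.5610 0.2605 0.0465
```

```text
t 27.95 q [ 24.15 -26.23 -61.65  -3.93   1.02  -0.37] qd [-1.   0.  -0.5  0.7  0.3 -0.4] p [0.5589 0.256  0.0472] r 0.6148 rot [121.48  -0.22 115.21] F [-0.7   0.84 -1.03] T [-0.49  0.9   0.01] op 0.0575
p [0.5589 0.256  0.0472] rot [121.48  -0.22 115.21] dist 0.005 units [0.13 0.06 0.14]
```

>>> arm_command([
  [[0, -0.07, 0.04], 0],
  [[0, -0.07, 0.04], 0],
  [[0, -0.07, 0.04], 0],
])

```text
time: 28.25
ee_pos: [0.5598, 0.2563, 0.0477]
tcp_rot: [121.3, -0.2, 115.2]
wrist_force: [-0.3, -0.9, -0.9]
opening: 0.0575
```

```bash
python3 st.py
```

```text
t 28.25 q [ 24.14 -26.09 -61.65  -4.26   1.03  -0.37] qd [ 0.2  0.2 -0.3 -0.3 -0.2  0.1] p [0.5598 0.2563 0.0477] r 0.6157 rot [121.29  -0.22 115.21] F [-0.34 -0.93 -0.92] T [-0.41  0.91  0.01] op 0.0575
```

>>> arm_command([
  [[0, -0.13, 0.08], 0],
  [[0, -0.13, 0.08], 0],
])

```text
time: 28.45
ee_pos: [0.5608, 0.2568, 0.0459]
tcp_rot: [121.1, -0.2, 115.2]
wrist_force: [-0.5, -1.3, 4.1]
opening: 0.0575
```

```bash
python3 st.py
```

```text
t 28.45 q [ 24.15 -25.62 -61.77  -5.05   1.02  -0.37] qd [-0.   0.   0.2  0.3 -0.  -0.1] p [0.5608 0.2568 0.0459] r 0.6168 rot [121.09  -0.21 115.21] F [-0.49 -1.28  4.11] T [-0.12  0.06 -0.05] op 0.0575
```

>>> arm_command([
  [[0, 0, 0], 0],
  [[0, 0, 0], 0],
  [[0, 0, 0], 0],
  [[0, 0, 0], 0],
  [[0, 0, 0], 0],
], claw=-1)

```text
time: 28.95
ee_pos: [0.5607, 0.2567, 0.0458]
tcp_rot: [121.1, -0.2, 115.2]
wrist_force: [0.8, -0.5, -0.0]
opening: 0.0853
```

```bash
python3 st.py; python3 go.py 0.5600 0.2570 0.2; python3 - <<'E'
from workcell import camera,get_obs
import cv2
c=camera("side"); cv2.imwrite("pics/side7.png",cv2.resize(c["frame"][150:390,180:440,::-1],None,fx=2.5,fy=2.5))
c=camera("wrist"); cv2.imwrite("pics/w7.png",c["frame"][:,:,::-1])
E
```

```text
t 28.95 q [ 24.15 -25.61 -61.77  -5.05   1.02  -0.37] qd [ 0.  -0.   0.   0.  -0.  -0.1] p [0.5607 0.2567 0.0458] r 0.6167 rot [121.1   -0.21 115.21] F [ 0.81 -0.46 -0.02] T [-0.31  0.78 -0.02] op 0.0853
p [0.5607 0.2567 0.0458] rot [121.1   -0.21 115.21] dist 0.1542 units [ 0.04  5.27 -3.21]
```

View pics/side7.png

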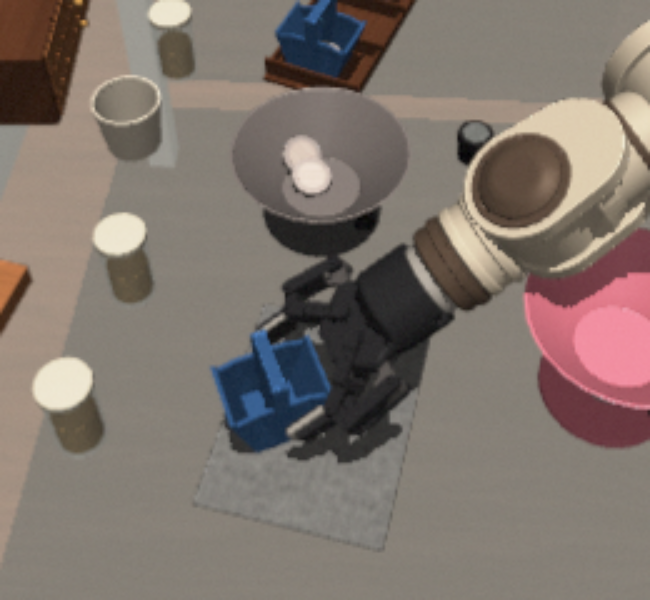

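View pics/w7.png

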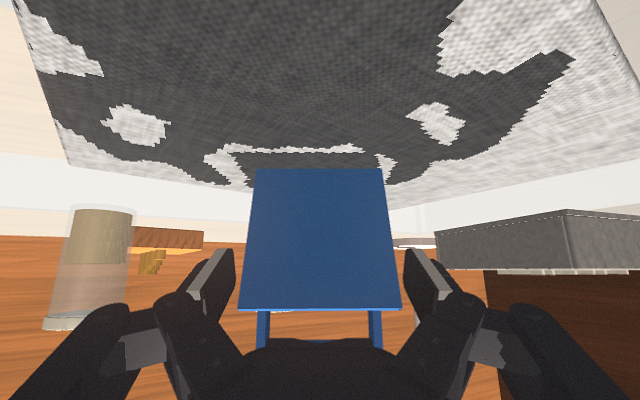

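>>> arm_command([
  [[0, 0.6, -0.4], 0],
  [[0, 1.7, -1.1], 0],
  [[0, 3.1, -1.9], 0],
  [[0, 4.6, -2.8], 0],
  [[0, 6.2, -3.8], 0],
])

```text
time: 29.55
ee_pos: [0.5592, 0.2553, 0.2286]
tcp_rot: [121.1, -0.2, 115.2]
wrist_force: [1.5, 1.2, 0.3]
opening: 0.085
```

>>> arm_command([
  [[0, 0.4, -0.3], 0],
  [[0, 0.4, -0.3], 0],
  [[0, 0.4, -0.3], 0],
])

```text
time: 29.85
ee_pos: [0.5579, 0.2546, 0.2398]
tcp_rot: [121.2, -0.2, 115.2]
wrist_force: [0.5, 0.7, -0.6]
opening: 0.0853
```

```bash
python3 st.py; python3 - <<'E'
from workcell import camera,get_obs
from h import *
for n in ("side","top"):
    c=camera(n); cv2.imwrite(f"pics/{n}8.png",c["frame"][:,:,::-1])
    P=cloud(c,np.ones((400,640),bool)); d=np.hypot(P[:,0]-.538,P[:,1]-.026)
    q=P[(d>.084)&(d<.089)&(P[:,2]>.06)&(P[:,2]<.14)]; print(n,"rim z",np.median(q[:,2]))
    H,S,V=cv2.split(cv2.cvtColor(c["frame"],cv2.COLOR_RGB2HSV)); m=(H>95)&(H<118)&(S>110)&(V>40)
    P=cloud(c,m)
    for nm,x,y in (("mat",.557,.257),("r1",.555,-.183),("r3",.502,-.322)):
        q=P[(np.hypot(P[:,0]-x,P[:,1]-y)<.06)&(P[:,2]>.083)&(P[:,2]<.11)]
        if len(q)>5: print(nm,q.mean(0).round(4),np.percentile(q[:,2],[5,95]).round(3),cv2.minAreaRect(q[:,:2].astype(np.float32)*1000))
E
```

```text
t 29.85 q [ 24.03 -38.86 -46.2   23.88   1.12  -0.43] qd [ 0.   0.9 -1.7 -0.1  0.1 -0. ] p [0.5579 0.2546 0.2398] r 0.6133 rot [121.22  -0.21 115.21] F [ 0.48  0.69 -0.59] T [-0.36  0.74 -0.  ] op 0.0853
side rim z 0.09024276899060052
mat [0.5585 0.2602 0.091 ] [0.086 0.094] ((559.6351928710938, 257.72052001953125), (13.809678077697754, 58.43913650512695), 25.981111526489258)
r1 [ 0.5531 -0.1794  0.0918] [0.085 0.095] ((552.9057006835938, -182.71090698242188), (59.612945556640625, 13.528887748718262), 70.00953674316406)
r3 [ 0.5006 -0.3143  0.0916] [0.084 0.096] ((499.0809020996094, -320.26849365234375), (58.47795486450195, 14.385896682739258), 67.12393951416016)
top rim z 0.09237623128490857
r1 [ 0.5541 -0.1831  0.0949] [0.089 0.098] ((554.26904296875, -183.28408813476562), (57.58426284790039, 13.865334510803223), 68.37755584716797)
r3 [ 0.4998 -0.3216  0.0949] [0.088 0.098] ((500.8106994628906, -321.65478515625), (58.520179748535156, 13.677626609802246), 69.27225494384766)
```

View pics/side8.png

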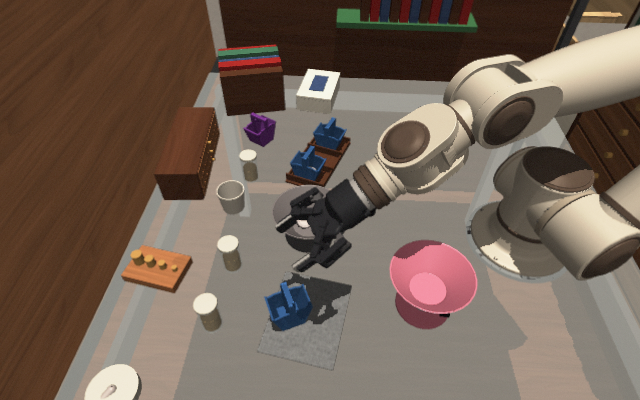

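View pics/top8.png

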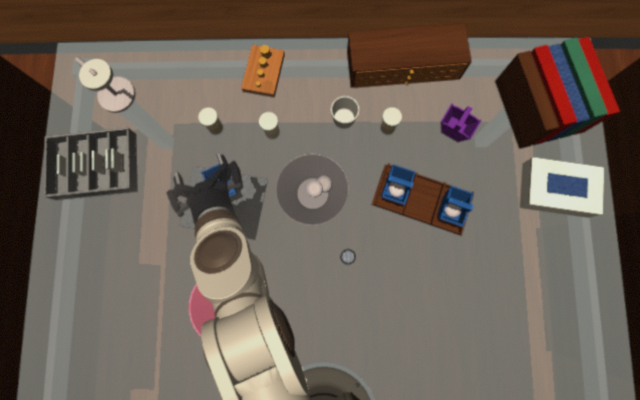

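```bash
python3 -c "
from workcell import job_done
print(job_done())"
```

```text
the job is handed in; nothing more can be done
None
```

The job is handed in at about 30 s of the allowed 67 s. The silver was in the middle pot, and both rounds are now in the grey funnel.

- **Finding the heavy pot:** I lifted the pot at the low-y end of the rack by its bar (about 2.1 N, light) and set it back. The middle pot read about 3.45 N, which is heavy. I didn't lift the third pot, since only one holds silver and the middle one had already read heavy.
- **Tipping:** I set the pot on the mat, let go and took it again by its flat sides. The moves can't tilt the tool directly, so I first pushed the empty gripper past its outer reach until it leaned about 59°. Half a turn about that leaning tool over the funnel tipped the pot to roughly 118°. I turned it back, stood the pot on the mat and let go.

**Last checks:**
- The funnel rim sank from about 0.12 m to 0.091 m, or 0.03 m, which is right for both rounds. Both discs show in the funnel.
- The pot stands upright on the mat, and its bar is level to within the camera noise.
- The two light pots stand in their bays with discs visible. Their bars measure within about 2 mm of where they were at the start.
- The loupe, cup and coin tubes look unmoved in the pictures; I didn't measure them again.
- The arm is clear of everything.

**One oddity:** the wrist force jumped briefly to about 44 N in free air when the empty arm hit a joint limit at 12.7 s. I saw no contact, and it is well under the 120 N limit.

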